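Build the disc-spring stack on a press arbor at a goldsmith's bench

TASK

Build the spring stack of the little bench press on the upright steel arbor, from the bottom up with the faces alternating: one conical washer wide rim down, the next one wide rim up, the third wide rim down again, each fully seated on what is below it. Then slide the spacer sleeve over the top of the arbor so that it stands squarely on the third washer. The fourth washer is a spare: leave it where it lies, and do not disturb the other things on the bench.

Things in the scene. Friction and masses are not known exactly. Their poses are not given: they have to be found in the camera images.
- washer_1: steel conical (dished) washer, one of four alike: outside dia 62, hole dia 26, 14 tall in all. The rim is a plain cylindrical band 6 tall at the wide end, flat underneath (dia 51 to 62); the narrow end is a flat ring (dia 26 to 39); a cone joins them. About 0.11 kg. Origin on its axis at mid-height; its own +z points to the narrow end, -z to the wide rim. At the start it lies on its wide rim, narrow end up (rim band 0 to 6 above the bench).
- washer_2: steel conical (dished) washer, one of four alike: outside dia 62, hole dia 26, 14 tall in all. The rim is a plain cylindrical band 6 tall at the wide end, flat underneath (dia 51 to 62); the narrow end is a flat ring (dia 26 to 39); a cone joins them. About 0.11 kg. Origin on its axis at mid-height; its own +z points to the narrow end, -z to the wide rim. At the start it lies on its wide rim, narrow end up (rim band 0 to 6 above the bench).
- washer_3: steel conical (dished) washer, one of four alike: outside dia 62, hole dia 26, 14 tall in all. The rim is a plain cylindrical band 6 tall at the wide end, flat underneath (dia 51 to 62); the narrow end is a flat ring (dia 26 to 39); a cone joins them. About 0.11 kg. Origin on its axis at mid-height; its own +z points to the narrow end, -z to the wide rim. At the start it lies on its narrow end, wide rim up like a dish (rim band 8 to 14 above the bench).
- washer_4: steel conical (dished) washer, one of four alike: outside dia 62, hole dia 26, 14 tall in all. The rim is a plain cylindrical band 6 tall at the wide end, flat underneath (dia 51 to 62); the narrow end is a flat ring (dia 26 to 39); a cone joins them. About 0.11 kg. Origin on its axis at mid-height; its own +z points to the narrow end, -z to the wide rim. At the start it lies on its narrow end, wide rim up like a dish (rim band 8 to 14 above the bench).
- sleeve: steel spacer sleeve standing upright on the bench, a tube of outside dia 40 (38 at its waist), bore 25, 60 tall, open at both ends and alike both ways up, about 0.2 kg. Origin on its axis at mid-height, z along the axis.
- arbor: the fixed upright arbor: a round dark base of dia 100 and 12 thick, on it a raised round shoulder of dia 58 whose flat top is 18 above the bench, and from that a plain steel post of dia 20 reaching 76 above the bench (58 above the shoulder), the last 8 tapering to dia 12. Origin at the centre of the underside, z up along the post.
- seat (a point): centre of the shoulder's flat top, on the post's axis, 18 above the bench: the lowest washer's rim rests here. A correct stack of three washers is 42 tall; the sleeve then stands on it, its lower end 42 above this point, over the last 16 of the post.
- arbor_top (a point): top of the post, on its axis, 76 above the bench
- jar: closed amber glass jar, 58 dia x 75 tall, upright (mm); a bystander, not part of the job. Origin at the underside.
- pliers: flat-nose pliers lying down, 150 long, dark grips (mm); a bystander, not part of the job. Origin at the underside.
- caliper: digital caliper lying down, 200 long (mm); a bystander, not part of the job. Origin at the underside.
- graver: graver with a ball-shaped wooden handle, lying, 120 long (mm); a bystander, not part of the job. Origin at the underside.
- hammer: small hammer lying down, 220 long (mm); a bystander, not part of the job. Origin at the underside.
- ring_stick: tapered wooden ring stick lying down, 190 long (mm); a bystander, not part of the job. Origin at the underside.
- bench_block: square steel bench block, 65 x 65 x 20 (mm); a bystander, not part of the job. Origin at the underside.
There are look-alikes about, which are no part of the job. Leave any blue or purple look-alike of the sleeve alone. Leave any turquoise look-alike of the washer_4 alone.

How it is judged:
By the outcome, as a careful person would: the job done as asked, in the order asked, and still so for the second after the job is handed in, with the robot touching nothing.
It also fails if it takes over 72 s, if anything falls off the work surface, if the arm or the gripper's body presses on something with over 40 N, if the wrist force passes 120 N, or if a joint passes its speed limit or range.

ROBOT

A 6-joint arm with a two-finger parallel gripper is mounted at the origin on the work surface. World frame = base frame: x ahead of the robot, y to its left, z up, the work surface at z = 0. Lengths are in m, angles in rad, forces in N, time in s.
With the tool pointing down it reaches from about 0.35 to 0.975 m from the base axis. Payload 4.9 kg.
Tool frame: the origin (TCP) lies at the very end of the fingers, on their centre line; the grasp point (between the pads) lies 19 mm behind it; z points along the fingers, y is the direction in which the jaws open and shut (so a half turn about z gives the same grasp; the last joint's range is limited). The gripper opens to 85 mm and grips with 20 to 120 N. Pads are 22 mm wide; open, the fingers measure 114 mm over their backs; the gripper's body (76 mm by 85 mm) begins 54 mm behind the grasp point. The pads swing forward as they close: fully open they stand 13 mm farther back than shut.
Start: joints at [-1.4, 0.053, 1.613, -0, 1.476, -0.119], TCP at [0.179, -0.599, 0.231] pointing down, gripper open.
Joint ranges: [-3.01, 3.01], [-1.01, 2.22], [0.06, 2.58], [-1.02, 4.17], [0.09, 2.62], [-3.14, 3.14]. Speed limits (rad/s): [2.57, 2.57, 3.14, 3.14, 3.14, 3.14].

INTERFACE

Orientations are given as a rotation vector (axis times angle).
In Python, from station import ctrl gives the robot as it stands.
- The arm moves only by the tool step_arm, never from a script. Its argument "moves" is a list of rows, each a list of 5 numbers: the opening, from 0 (shut) to 1 (fully open), then the shift along the world's x, y, z in m, then the turn about the world's z in degrees. A call has 1 to 20 rows; each row shifts and turns the pose as measured when the row begins; what a row does not reach is not made up. A row lasts 1/8 s, in which the tool goes at most 62.5 mm and 10.7 degrees, less where a joint would pass 70% of its speed; a pose out of reach is approached as far as the arm can. A call is refused whole if a number of a shift passes 0.0625 or a number of a turn 10.7, either way. A call with a gripper value outside its range is refused whole. The fingers move at their own pace and stop on an object; "newtons" is the grip in N (left out, the last holds). Time passes only in rows, so rows that do not move let the fingers close. It gives the time, the measured TCP pose, the force and the opening at its end, in the units of the state.
- ctrl.get_obs(): the state, without advancing time (a new reading comes with each control period).
- ctrl.get_image(name): name is "scene" or "side" or "wrist"; returns a dict with "color" (400x640x3 uint8, red, green, blue), "camera_matrix" (3x3 intrinsics, pixels), "R" (3x3) and "t" (3): a world point X has camera coordinates R X + t; the wrist camera has in their place "T_tool_cam" (4x4, takes a point from camera to tool coordinates, whose origin is the TCP and whose axes are the flange's). Camera axes: x right, y down, z forward; pixel columns grow to the right and rows downward; lengths in m; the calibration is good to about 2 mm. A picture is of the moment at which its call begins: read the wrist's pose just before it. There is no depth.
- ctrl.finish_job(): hands the job in, once; it reports no verdict.
Trained networks look in a picture, given as the dict that the camera call returned (one of the last four; its "shot" number tells which), for a name from the list of things; names that differ only in an ending like _2 or _b are one class to them, and where a whole thing is asked for, a point or a joint stands for the part that bears it (a point fixed in the world has none). Each returns a list of dicts, best first, with "p" (0 to 1); they miss things now and then, are a little off and sometimes report something else, mostly with a low value. They report only what shows in the picture. A call takes as long as a camera call. They do not tell look-alikes from the thing itself.
- ctrl.spot_in(picture, query): "bbox" ([left, top, right, bottom] in pixels, round what is visible of it).
The state is a dict: "t": time; "q": joint angles; "dq": joint speeds; "effort": joint torques, N m; "tool_pos": TCP position; "tool_rot": TCP orientation; "contact_force": force on the tool from outside, world axes, zero at the start; "wrist_torque": the same for the moment, N m; "opening": finger opening in m.
Only numpy, scipy, OpenCV 4.12 (cv2) and the standard library are available. Lean on these libraries where they do the work, as an engineer would, in place of code of your own. Each camera call takes 0.05 s, during which the arm holds its last target.

## Working session

There is one attempt and no reset: what is moved stays moved. The work goes in short steps, Python scripts to look and compute and a tool call to move; the robot and the scene stay as the last step left them, time stands still between calls to the robot, and variables do not carry over. Pictures are saved under pics/ and viewed, and the job is handed in when it is done.

Besides the shell and the picture viewer there is one more tool, called by a JSON object that holds its "op" and its "data", one argument or row to a line. step_arm: Moves the arm, as the interface text tells. Its arguments: {"type":"object","properties":{"moves":{"type":"array","items":{"type":"array","items":{"type":"number"}}},"newtons":{"type":"number"}},"required":["moves"]}

```bash
ls; mkdir -p pics
python3 - <<'E'
from station import ctrl
import cv2,json
print(ctrl.get_obs())
for n in ["scene","side"]:
    p=ctrl.get_image(n); cv2.imwrite(f"pics/a_{n}.png",p["color"][:,:,::-1])
    print(n,p["camera_matrix"],p["R"],p["t"])
    for q in ["washer_1","sleeve","arbor"]:
        for d in ctrl.spot_in(p,q): print(q,[round(float(v)) for v in d["bbox"]],round(d["p"],2))
E
```

```text
pics
{'t': 0.0, 'q': array([-1.39998463e+00,  5.33639620e-02,  1.61431879e+00,  4.02863873e-06,
        1.47598111e+00, -1.19023365e-01]), 'dq': array([-0.00159904, -0.00123095,  0.00090146,  0.00012411, -0.00233465,
        0.00017062]), 'effort': array([-4.89111499e-04, -3.93678260e+01, -3.70176315e+01, -5.50955190e-05,
        7.07215571e-03, -7.84832423e-06]), 'tool_pos': array([ 0.17850126, -0.59831195,  0.2300438 ]), 'tool_rot': array([-3.10661308e+00, -4.53380366e-01,  7.78874825e-05]), 'contact_force': array([-0.29504097,  0.14509669, -0.81338731]), 'wrist_torque': array([0.06284009, 0.03078397, 0.03275407]), 'opening': 0.08539843440787136}
scene [[376.53442976   0.         314.67425811]
 [  0.         376.53442976 194.95310206]
 [  0.           0.           1.        ]] [[ 0.56280889  0.82658571  0.00149126]
 [ 0.71953303 -0.48902888 -0.49307503]
 [-0.4068395   0.27858002 -0.86998551]] [-0.30806454 -0.32209652  1.33435471]
washer_1 [368, 194, 389, 210] 0.82
washer_1 [266, 253, 284, 276] 0.6
washer_1 [308, 242, 332, 262] 0.59
washer_1 [189, 269, 210, 289] 0.58
sleeve [205, 204, 223, 226] 0.63
sleeve [231, 221, 252, 240] 0.56
sleeve [240, 188, 257, 216] 0.5
sleeve [189, 268, 212, 289] 0.26
arbor [282, 198, 315, 228] 0.79
arbor [232, 220, 250, 238] 0.29
side [[411.57723672   0.         310.62943646]
 [  0.         411.57723672 196.34089351]
 [  0.           0.           1.        ]] [[-0.9758496  -0.21784117 -0.01621045]
 [-0.12977625  0.63784243 -0.75915424]
 [ 0.17571476 -0.73871663 -0.65070889]] [0.51564524 0.11614637 1.03604882]
washer_1 [249, 246, 276, 269] 0.85
washer_1 [254, 311, 282, 341] 0.78
washer_1 [300, 186, 339, 219] 0.75
washer_1 [262, 189, 286, 203] 0.57
washer_1 [289, 164, 309, 179] 0.53
sleeve [350, 167, 369, 192] 0.77
sleeve [339, 153, 349, 178] 0.64
sleeve [369, 148, 381, 173] 0.57
arbor [304, 186, 339, 220] 0.56
```

Run:
```python
import cv2
a=cv2.imread("pics/a_scene.png")[150:320,150:420]; cv2.imwrite("pics/b1.png",cv2.resize(a,(800,504),interpolation=cv2.INTER_CUBIC))
a=cv2.imread("pics/a_side.png")[130:360,190:470]; cv2.imwrite("pics/b2.png",cv2.resize(a,(730,600),interpolation=cv2.INTER_CUBIC))
```

```text
(no output)
```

View pics/a_scene.png

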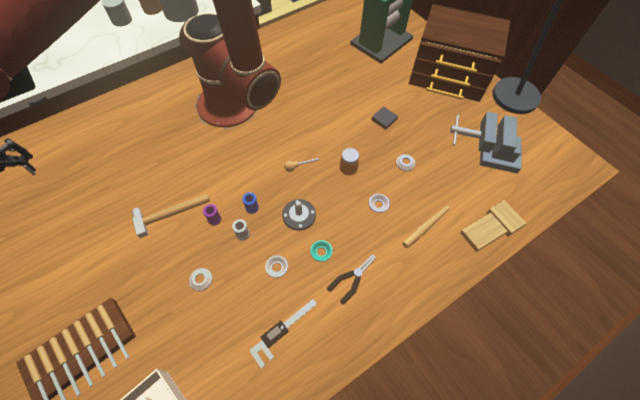

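View pics/a_side.png

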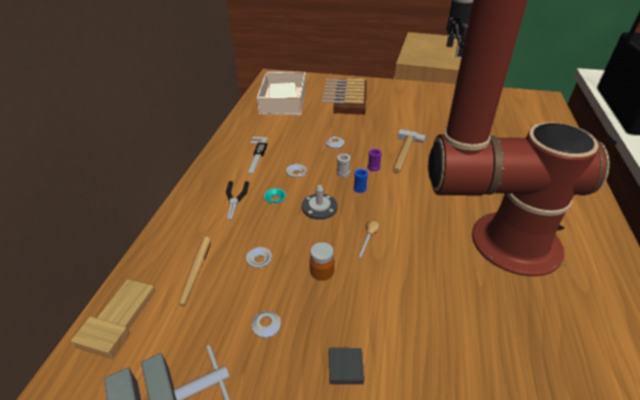

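```bash
sleep 0
```

```text
(no output)
```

View pics/b1.png

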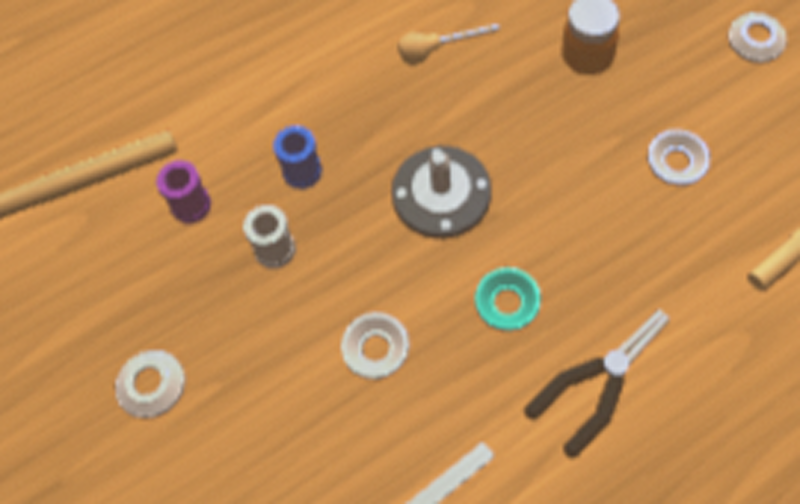

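View pics/b2.png

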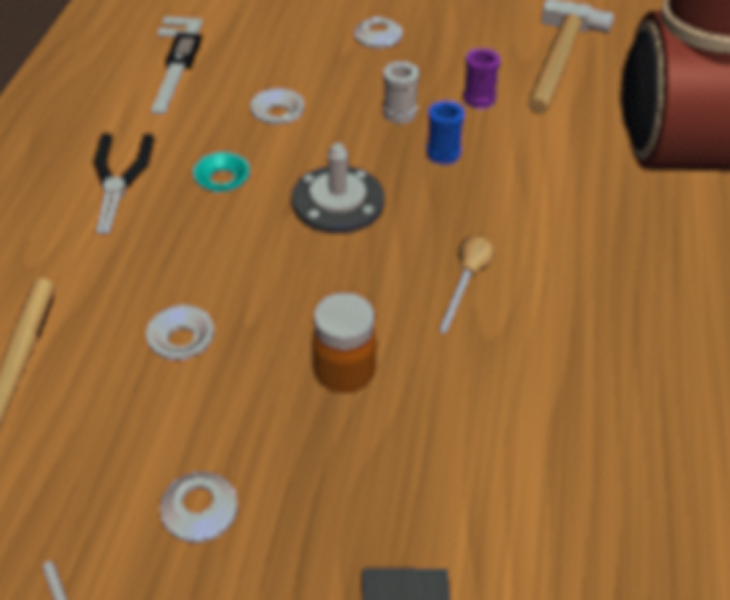

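The scene view shows the arbor at (299,213) and the steel sleeve at (240,229), with purple and blue look-alikes at (211,214) and (250,203). The narrow-end-up washers are at (200,279) and (405,161). The dish-up washers are at (277,266) and (379,203), and the turquoise look-alike is at (321,250).

```bash
cat > h.py <<'E'
from station import ctrl
import numpy as np, cv2
from scipy.spatial.transform import Rotation as Ro
def cam(p,obs=None):
    K=p["camera_matrix"]
    if "R" in p: R=np.array(p["R"]);t=np.array(p["t"])
    else:
        T=np.eye(4);T[:3,:3]=Ro.from_rotvec(obs["tool_rot"]).as_matrix();T[:3,3]=obs["tool_pos"]
        M=np.linalg.inv(T@np.array(p["T_tool_cam"]));R=M[:3,:3];t=M[:3,3]
    return K,R,t
def unp(c,uv,z):
    K,R,t=c; d=R.T@np.linalg.inv(K)@np.array([uv[0],uv[1],1.]); o=-R.T@t
    return (o+d*(z-o[2])/d[2])[:2]
def proj(c,X):
    K,R,t=c; q=K@(R@np.array(X)+t); return q[:2]/q[2]
def shot(name,fn,crop=None,scale=1):
    o=ctrl.get_obs(); p=ctrl.get_image(name); im=p["color"][:,:,::-1].copy()
    cv2.imwrite("pics/"+fn+"_raw.png",im)
    return p,cam(p,o),im,o
E
python3 - <<'E'
from h import *
p,c,im,o=shot("wrist","w0"); print(p["T_tool_cam"],p["camera_matrix"],o["t"])
S=cam(ctrl.get_image("scene"));D=cam(ctrl.get_image("side"))
np.set_printoptions(precision=3,suppress=True)
for n,a,b,z in [("Wup_near",(200,279),(335,142),.007),("Wup_far",(405.5,162),(266,324),.007),("dishA",(276.5,266),(297,171),.007),("dishB",(379,203),(259,257.5),.007),("turq",(321,251),(275,196.5),.007),("sleeve",(241,229),(343.5,165),.03),("purple",(211.5,214),(375,160),.03),("blue",(250,202.5),(360.5,180),.03),("base",(299,216),(320,206),.008),("jartop",(350,155),(321,251),.075)]:
    print(n,unp(S,a,z),unp(D,b,z))
E
```

```text
[[ 7.96425020e-04 -9.53344061e-01 -3.01884857e-01  7.61574731e-02]
 [ 9.99999671e-01  7.11973688e-04  3.89780632e-04 -2.84338003e-04]
 [-1.56660976e-04 -3.01885068e-01  9.53344314e-01 -1.42050099e-01]
 [ 0.00000000e+00  0.00000000e+00  0.00000000e+00  1.00000000e+00]] [[276.7107515    0.         319.54305485]
 [  0.         276.7107515  201.69420927]
 [  0.           0.           1.        ]] 0.4
Wup_near [ 0.524 -0.358] [ 0.523 -0.354]
Wup_far [0.546 0.353] [0.545 0.357]
dishA [ 0.609 -0.169] [ 0.61  -0.172]
dishB [0.614 0.188] [0.616 0.185]
turq [ 0.642 -0.043] [ 0.642 -0.042]
sleeve [ 0.468 -0.197] [ 0.47  -0.199]
purple [ 0.378 -0.245] [ 0.38  -0.244]
blue [ 0.408 -0.134] [ 0.411 -0.137]
base [ 0.516 -0.034] [ 0.508 -0.027]
jartop [0.46  0.188] [0.46  0.193]
```

View pics/w0_raw.png

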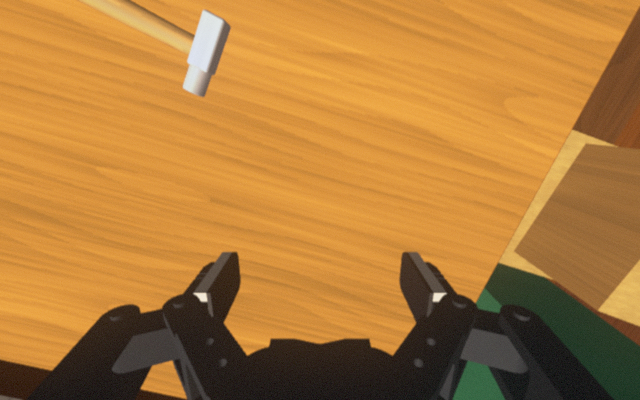

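The wrist view shows bare bench, the hammer at (205,50) and the fingers at the bottom. Next I'll go above the near narrow-up washer.

{"op": "step_arm", "data": {
  "moves": [
    [1,0.049,0.0345,0,-8.3],
    [1,0.049,0.0345,0,-8.3],
    [1,0.049,0.0345,-0.02,0],
    [1,0.049,0.0345,-0.02,0],
    [1,0.049,0.0345,-0.02,0],
    [1,0.049,0.0345,-0.02,0],
    [1,0.049,0.0345,-0.02,0],
    [1,0,0,0,0]
  ]
}}

```text
t: 1.55
tool_pos: [0.5222, -0.3559, 0.1338]
tool_rot: [3.135, -0.021, 0.004]
contact_force: [-0.9, -0.6, 0.2]
opening: 0.0853
```

```bash
cat > look.py <<'E'
from h import *
import sys
np.set_printoptions(precision=4,suppress=True)
p,c,im,o=shot("wrist",sys.argv[1])
print("t",o["t"],o["tool_pos"],o["tool_rot"],"F",o["contact_force"],"op",o["opening"])
for a in sys.argv[2:]:
    q,z=a.split(":")
    for d in ctrl.spot_in(p,q):
        b=np.array(d["bbox"]);print(q,b.round(),round(d["p"],2),unp(c,((b[0]+b[2])/2,(b[1]+b[3])/2),float(z)))
E
python3 look.py w1 washer_1:0.007
```

```text
t 1.55 [ 0.5222 -0.3559  0.1338] [ 3.1353 -0.0209  0.0042] F [-0.8738 -0.579   0.1983] op 0.08527991790905091
```

View pics/w1_raw.png

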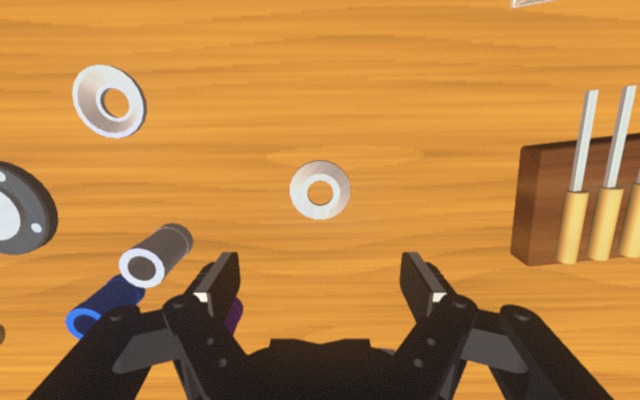

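The wrist view shows the washer at (320,190), narrow end up.

```bash
cat > fit.py <<'E'
# fit.py name u v z_outer z_hole [wrist-saved raw]; outer outline & hole ellipse by saturation segmentation
from h import *
import sys
np.set_printoptions(precision=4,suppress=True)
def fit(im,c,u,v,zo,zh,win=75,sat=70):
    hsv=cv2.cvtColor(im,cv2.COLOR_BGR2HSV); m=((hsv[...,1]<sat)&(hsv[...,2]>70)).astype(np.uint8)
    x0,y0=max(0,u-win),max(0,v-win); s=m[y0:y0+2*win,x0:x0+2*win]
    n,l,st,ce=cv2.connectedComponentsWithStats(s)
    k=1+np.argmax([st[i,4] if st[i,4]>150 and abs(ce[i]-[u-x0,v-y0]).max()<30 else 0 for i in range(1,n)])
    cs,h=cv2.findContours((l==k).astype(np.uint8),cv2.RETR_CCOMP,cv2.CHAIN_APPROX_NONE)
    out=max(cs,key=cv2.contourArea)
    e=cv2.fitEllipse(out); pc=np.array(e[0])+[x0,y0]; print("outer",pc,e[1],"->",unp(c,pc,zo))
    hs=[q for q,hh in zip(cs,h[0]) if hh[3]>=0 and len(q)>20]
    if hs:
        e=cv2.fitEllipse(max(hs,key=cv2.contourArea)); pc=np.array(e[0])+[x0,y0]; print("hole",pc,e[1],"->",unp(c,pc,zh))
if __name__=="__main__":
    p,c,im,o=shot("wrist",sys.argv[1]); print(o["t"],o["tool_pos"],o["tool_rot"])
    fit(im,c,int(sys.argv[2]),int(sys.argv[3]),float(sys.argv[4]),float(sys.argv[5]))
E
python3 fit.py w1b 320 190 0.004 0.014
```

```text
1.65 [ 0.5209 -0.3589  0.136 ] [ 3.1324 -0.0265  0.007 ]
outer [316.0971 188.3019] (57.39673614501953, 58.81090545654297) -> [ 0.5253 -0.3568]
hole [316.3057 190.6964] (25.167570114135742, 26.7535343170166) -> [ 0.5254 -0.3571]
```

```bash
python3 - <<'E'
from h import *
np.set_printoptions(precision=4,suppress=True)
for i in range(6):
    o=ctrl.get_obs();print(o["t"],o["tool_pos"],o["tool_rot"],o["dq"]); ctrl.get_image("wrist")
E
python3 fit.py w1c 320 190 0.004 0.014
```

```text
1.7 [ 0.5205 -0.3599  0.1366] [ 3.1316 -0.029   0.0082] [-0.0229 -0.0126 -0.004   0.0005  0.0013 -0.0012]
1.75 [ 0.5203 -0.3604  0.137 ] [ 3.1313 -0.0306  0.009 ] [-0.0168 -0.0072  0.0007  0.0021  0.0031  0.0003]
1.8 [ 0.5201 -0.3607  0.1371] [ 3.1312 -0.0315  0.0094] [-0.0075 -0.0034  0.0008  0.0027 -0.0011  0.0004]
1.85 [ 0.52   -0.3608  0.1371] [ 3.1312 -0.032   0.0095] [-0.0011 -0.002   0.0015  0.0017 -0.0005 -0.    ]
1.9 [ 0.52   -0.3608  0.1371] [ 3.1313 -0.0321  0.0095] [0.0023 0.0016 0.0029 0.0003 0.0007 0.0001]
1.95 [ 0.52   -0.3606  0.137 ] [ 3.1315 -0.032   0.0094] [ 0.0033  0.0027  0.0021 -0.0001  0.0001  0.0009]
2.0 [ 0.5201 -0.3605  0.1369] [ 3.1316 -0.0316  0.0092]
outer [314.5019 187.4754] (57.240989685058594, 58.852508544921875) -> [ 0.5253 -0.3569]
hole [314.7105 189.9111] (25.406721115112305, 26.593721389770508) -> [ 0.5254 -0.3571]
```

{"op": "step_arm", "data": {
  "moves": [
    [0.85,0.0052,0.0036,-0.03,1.2],
    [0.85,0,0,-0.03,0],
    [0.85,0,0,-0.03,0],
    [0.85,0,0,-0.02,0],
    [0.85,0,0,-0.007,0],
    [0.85,0,0,0,0],
    [0.85,0,0,0,0]
  ],
  "newtons": 30
}}

```text
t: 2.92
tool_pos: [0.5262, -0.3603, 0.021]
tool_rot: [3.126, -0.003, 0.019]
contact_force: [0.3, -0.3, 1.2]
opening: 0.0725
```

```bash
python3 look.py w2
```

```text
t 2.925 [ 0.5262 -0.3603  0.021 ] [ 3.1265 -0.0028  0.0189] F [ 0.2596 -0.3043  1.2162] op 0.07246283780768932
```

View pics/w2_raw.png

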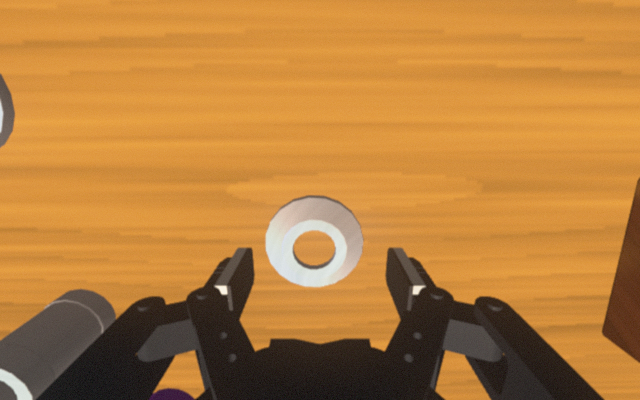

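```bash
python3 fit.py w2b 314 242 0.004 0.014
python3 - <<'E'
from h import *
R=Ro.from_rotvec(ctrl.get_obs()["tool_rot"]).as_matrix(); print(R[:,2], np.degrees(np.arctan2(R[1,0],R[0,0])))
E
```

```text
2.975 [ 0.5263 -0.3604  0.0212] [ 3.1263 -0.0027  0.0192]
outer [313.4404 241.5006] (89.27824401855469, 96.08297729492188) -> [ 0.5258 -0.3569]
hole [313.5769 247.9062] (37.07078552246094, 42.85493087768555) -> [ 0.5263 -0.357 ]
[ 0.01225189 -0.01520185 -0.99980938] -0.09924860291954832
```

{"op": "step_arm", "data": {
  "moves": [
    [0.82,0,0.0036,-0.006,0],
    [0.82,0,0,-0.005,0],
    [0.82,0,0,-0.004,0],
    [0.82,0,0,-0.003,0],
    [0.82,0,0,-0.001,0]
  ]
}}

```text
t: 3.65
tool_pos: [0.5269, -0.3567, 0.002]
tool_rot: [3.125, -0.002, 0.021]
contact_force: [0.2, -0.1, -0.2]
opening: 0.07
```

Now feel for the bench.

{"op": "step_arm", "data": {
  "moves": [
    [0.82,-0.0008,0,-0.003,0],
    [0.82,0,0,-0.002,0]
  ]
}}

```text
t: 3.9
tool_pos: [0.5261, -0.3569, -0.0032]
tool_rot: [3.125, -0.002, 0.022]
contact_force: [-0.2, -0.1, -0.8]
opening: 0.0697
```

{"op": "step_arm", "data": {
  "moves": [
    [0.82,0,0,-0.002,0],
    [0.82,0,0,0,0]
  ]
}}

```text
t: 4.15
tool_pos: [0.526, -0.3568, -0.0056]
tool_rot: [3.125, -0.002, 0.021]
contact_force: [0.3, 0.2, -0.1]
opening: 0.0701
```

{"op": "step_arm", "data": {
  "moves": [
    [0.82,0,0,0.0012,0],
    [0.6,0,0,0,0],
    [0.6,0,0,0,0],
    [0.6,0,0,0,0]
  ],
  "newtons": 40
}}

```text
t: 4.65
tool_pos: [0.5264, -0.3572, -0.0035]
tool_rot: [3.124, -0.002, 0.023]
contact_force: [0.4, -0.4, -0.0]
opening: 0.06
```

```bash
python3 fit.py w3 314 262 0.004 0.014
```

```text
4.65 [ 0.5264 -0.3572 -0.0035] [ 3.1244 -0.0025  0.0226]
outer [319.139  260.2759] (100.70917510986328, 112.79937744140625) -> [ 0.5262 -0.3569]
hole [319.7148 268.4849] (40.911380767822266, 49.39276123046875) -> [ 0.527 -0.357]
```

View pics/w3_raw.png

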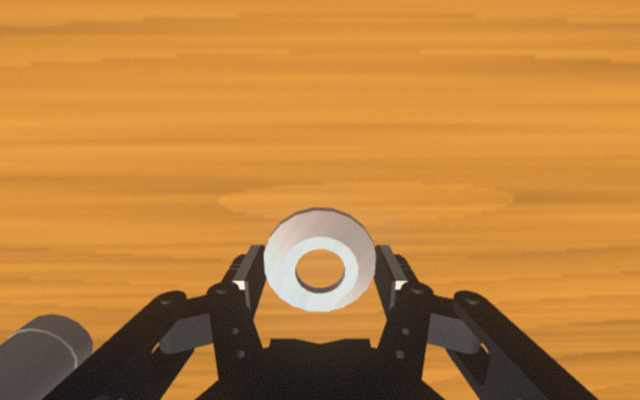

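{"op": "step_arm", "data": {
  "moves": [
    [0.6,0,0,0,0],
    [0.6,0,0,0,0]
  ]
}}

```text
t: 4.95
tool_pos: [0.5264, -0.3572, -0.0035]
tool_rot: [3.124, -0.003, 0.023]
contact_force: [-0.9, -0.7, -0.1]
opening: 0.0599
```

{"op": "step_arm", "data": {
  "moves": [
    [0.76,0,0,0,0],
    [0.76,0,0,-0.0025,0],
    [0.76,0,0,-0.0005,0],
    [0.6,0,0,0,0],
    [0.6,0,0,0,0],
    [0.6,0,0,0,0]
  ]
}}

```text
t: 5.7
tool_pos: [0.5275, -0.3573, -0.0044]
tool_rot: [3.124, -0.002, 0.025]
contact_force: [-1.3, 0.7, 2.3]
opening: 0.0607
```

{"op": "step_arm", "data": {
  "moves": [
    [0.6,0,0,0.004,0],
    [0.6,0,0,0.01,0],
    [0.6,0,0,0.02,0],
    [0.6,0,0,0,0]
  ]
}}

```text
t: 6.2
tool_pos: [0.5269, -0.3572, 0.0308]
tool_rot: [3.125, -0.003, 0.023]
contact_force: [0.5, -0.2, -1.4]
opening: 0.0601
```

```bash
python3 fit.py w4 319 262 0.034 0.044
```

```text
6.2 [ 0.5269 -0.3572  0.0308] [ 3.1246 -0.0025  0.0235]
outer [319.149 261.927] (101.04701232910156, 113.79154968261719) -> [ 0.5233 -0.3571]
hole [319.6481 270.1599] (40.70442581176758, 49.723636627197266) -> [ 0.524  -0.3572]
```

View pics/w4_raw.png

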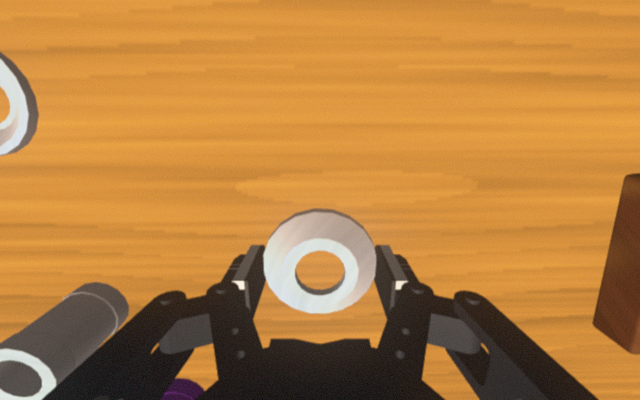

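The washer is held: hole at (319,270), between the pads. Next I'll view the arbor.

{"op": "step_arm", "data": {
  "moves": [
    [0.6,0,0,0.04,0],
    [0.6,0,0,0.04,0],
    [0.6,-0.01,0.02,0.03,0],
    [0.6,-0.012,0.04,0.02,0],
    [0.6,-0.012,0.04,0,0],
    [0.6,-0.012,0.04,0,0],
    [0.6,-0.012,0.04,0,0],
    [0.6,-0.012,0.04,0,0],
    [0.6,-0.012,0.04,0,0],
    [0.6,-0.012,0.04,0,0],
    [0.6,0,0.02,0,0],
    [0.6,0,0.005,0,0],
    [0.6,0,0,0,0],
    [0.6,0,0,0,0]
  ]
}}

```text
t: 8.0
tool_pos: [0.4244, -0.0217, 0.1593]
tool_rot: [3.129, -0.007, 0.016]
contact_force: [-0.1, -0.3, -0.9]
opening: 0.0606
```

```bash
python3 look.py w5 arbor:0.012
```

```text
t 8.0 [ 0.4244 -0.0217  0.1593] [ 3.1288 -0.0065  0.016 ] F [-0.1284 -0.2613 -0.8968] op 0.0606046878175041
arbor [278.  49. 375. 154.] 0.63 [ 0.5137 -0.0306]
arbor [464. 124. 544. 174.] 0.49 [ 0.4662 -0.2166]
```

View pics/w5_raw.png

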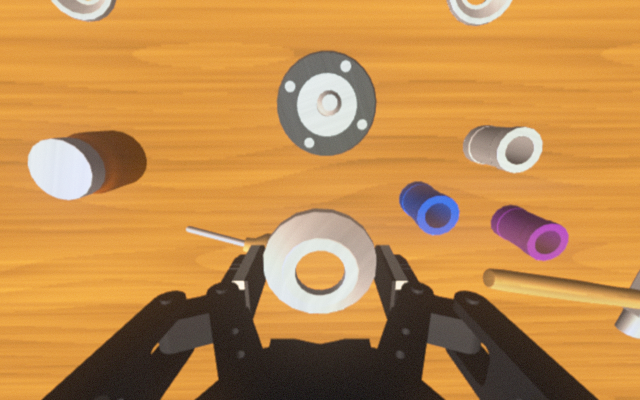

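```bash
cat > arb.py <<'E'
from h import *
from scipy.optimize import least_squares
import sys
np.set_printoptions(precision=4,suppress=True)
def arb(im,c,u,v,win=70):
    g=cv2.cvtColor(im,cv2.COLOR_BGR2HSV); x0,y0=max(0,u-win),max(0,v-win)
    s=g[y0:v+win,x0:u+win]
    for nm,m,z in [("base",(s[...,1]<90),.006),("shoulder",(s[...,2]>130)&(s[...,1]<90),.018)]:
        m=m.astype(np.uint8)
        n,l,st,ce=cv2.connectedComponentsWithStats(m); k=1+np.argmax([st[i,4] if np.hypot(*(ce[i]-[u-x0,v-y0]))<25 else 0 for i in range(1,n)])
        cs,_=cv2.findContours((l==k).astype(np.uint8),cv2.RETR_EXTERNAL,cv2.CHAIN_APPROX_NONE)
        e=cv2.fitEllipse(cv2.convexHull(max(cs,key=cv2.contourArea))); pc=np.array(e[0])+[x0,y0]
        print(nm,pc,e[1],unp(c,pc,z))
if __name__=="__main__":
    p,c,im,o=shot("wrist",sys.argv[1]); print(o["t"],o["tool_pos"],o["tool_rot"])
    arb(im,c,int(sys.argv[2]),int(sys.argv[3]))
    u,v=int(sys.argv[2]),int(sys.argv[3])
    for uv in [(329,102),(329,103)]: print("top",unp(c,uv,.076))
    cv2.imwrite("pics/arbz.png",cv2.resize(im[v-60:v+60,u-60:u+60],(600,600),interpolation=cv2.INTER_CUBIC))
E
python3 arb.py w6 327 103
```

```text
8.1 [ 0.4244 -0.0217  0.1593] [ 3.1289 -0.007   0.016 ]
base [325.9856 103.0557] (98.06449127197266, 103.9578857421875) [ 0.5127 -0.0306]
shoulder [326.4566 104.275 ] (60.960628509521484, 64.68540954589844) [ 0.511  -0.0307]
top [ 0.5103 -0.0305]
top [ 0.5095 -0.0305]
```

View pics/arbz.png

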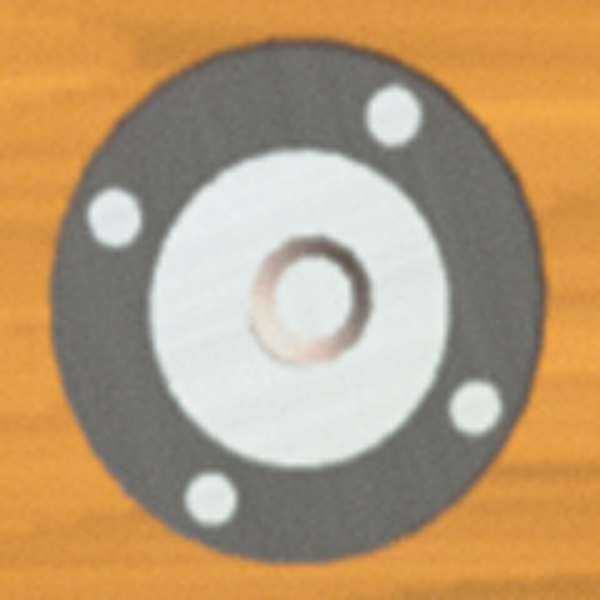

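Post top at (329.8,102.4), i.e. the arbor is at about (0.5105,-0.0308).

{"op": "step_arm", "data": {
  "moves": [
    [0.6,0.02,-0.002,-0.01,0],
    [0.6,0.02,-0.002,-0.01,0],
    [0.6,0.02,-0.002,-0.01,0],
    [0.6,0.016,-0.002,-0.01,0],
    [0.6,0.008,-0.001,-0.01,0],
    [0.6,0,0,-0.005,0],
    [0.6,0,0,0,0],
    [0.6,0,0,0,0]
  ]
}}

```text
t: 9.15
tool_pos: [0.5111, -0.034, 0.1028]
tool_rot: [3.128, -0.015, 0.016]
contact_force: [-0.4, 0.1, 0.3]
opening: 0.0605
```

```bash
python3 look.py w7
```

```text
t 9.15 [ 0.5111 -0.034   0.1028] [ 3.1283 -0.0148  0.0165] F [-0.4033  0.1459  0.2726] op 0.06051366156396681
```

View pics/w7_raw.png

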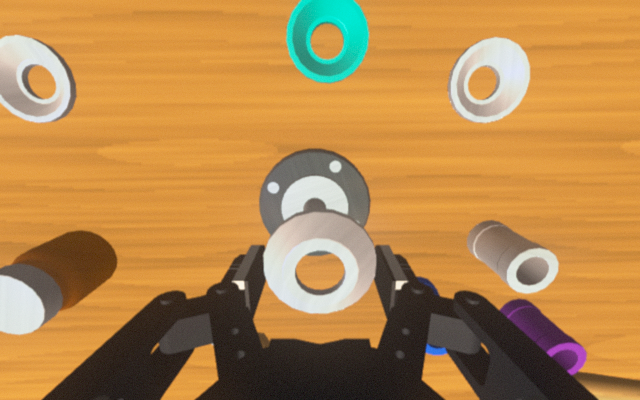

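{"op": "step_arm", "data": {
  "moves": [
    [0.6,-0.0006,0.0032,-0.008,0],
    [0.6,0,0,-0.008,0],
    [0.6,0,0,-0.004,0],
    [0.6,0,0,0,0]
  ]
}}

```text
t: 9.7
tool_pos: [0.5101, -0.0303, 0.0818]
tool_rot: [3.128, -0.014, 0.018]
contact_force: [-0.4, 0.1, -1.5]
opening: 0.0602
```

```bash
cat > held.py <<'E'
# where are hole centre (held washer) and projected post top? args name zbottom_rel(hole top z rel TCP)
from h import *
import sys
np.set_printoptions(precision=4,suppress=True)
p,c,im,o=shot("wrist",sys.argv[1]); tp=o["tool_pos"]; print(o["t"],tp,o["tool_rot"],o["contact_force"],o["opening"])
from fit import fit
fit(im,c,319,262,tp[2]+float(sys.argv[2])-.010,tp[2]+float(sys.argv[2]))
a=[.5105,-.0308]
print("post top px",proj(c,a+[.076]),"at68",proj(c,a+[.068]),"shoulder",proj(c,a+[.018]))
cv2.imwrite("pics/"+sys.argv[1]+"_z.png",cv2.resize(im[180:340,220:420],(800,640))[:600])
E
python3 held.py w8 0.0184
```

```text
9.7 [ 0.5101 -0.0303  0.0818] [ 3.1282 -0.0141  0.0176] [-0.4265  0.1489 -1.4928] 0.06016274587409908
outer [318.8192 243.2656] (125.64776611328125, 138.62234497070312) -> [ 0.5206 -0.03  ]
hole [319.7931 275.0796] (29.575679779052734, 54.21422576904297) -> [ 0.5075 -0.0302]
post top px [320.0963 248.3108] at68 [319.8966 242.4748] shoulder [318.9639 215.2266]
```

View pics/w8_z.png

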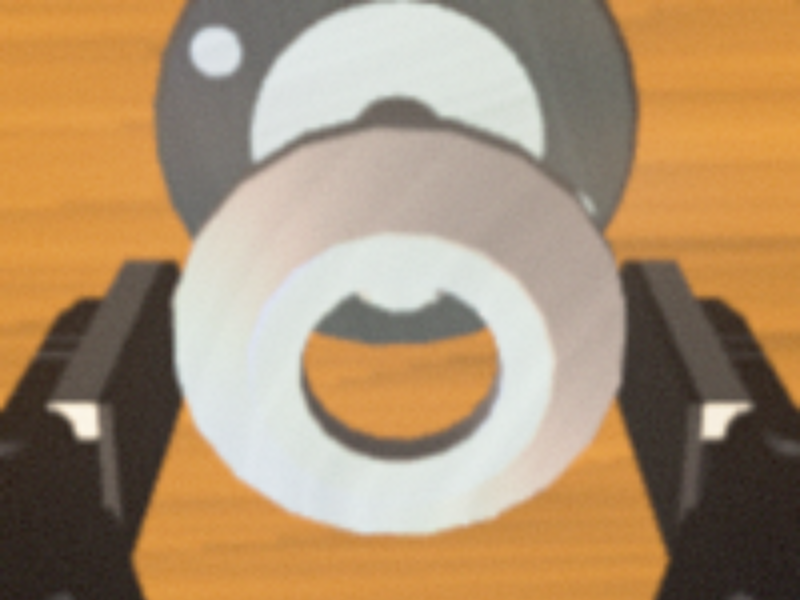

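{"op": "step_arm", "data": {
  "moves": [
    [0.6,0.0003,-0.0005,-0.008,0],
    [0.6,0,0,-0.008,0],
    [0.6,0,0,-0.008,0],
    [0.6,0,0,-0.004,0],
    [0.6,0,0,0,0]
  ]
}}

```text
t: 10.38
tool_pos: [0.5105, -0.0309, 0.0519]
tool_rot: [3.128, -0.014, 0.018]
contact_force: [-0.3, 0.3, -1.4]
opening: 0.0601
```

```bash
python3 held.py w9 0.0184
```

```text
10.375 [ 0.5105 -0.0309  0.0519] [ 3.1281 -0.0144  0.0176] [-0.2636  0.2516 -1.3548] 0.06008445476619928
outer [315.9182 246.3378] (134.5047607421875, 151.16490173339844) -> [ 0.5192 -0.0291]
hole [320.7718 287.1819] (6.787356853485107, 28.3994140625) -> [ 0.5007 -0.0314]
post top px [319.7117 276.7334] at68 [319.4926 268.2119] shoulder [318.5214 230.4398]
```

View pics/w9_z.png

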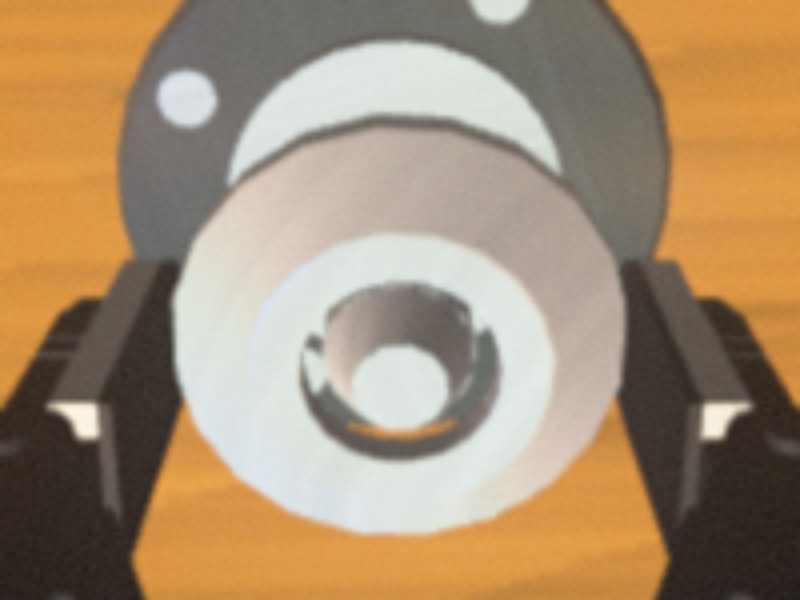

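The washer is on the post, well centred; post top at (320,276.8) as predicted.

{"op": "step_arm", "data": {
  "moves": [
    [0.6,0,0,-0.01,0],
    [0.6,0,0,-0.01,0],
    [0.6,0,0,-0.008,0],
    [0.6,0,0,-0.004,0],
    [0.6,0,0,0,0]
  ]
}}

```text
t: 11.05
tool_pos: [0.5106, -0.031, 0.0178]
tool_rot: [3.128, -0.014, 0.018]
contact_force: [-0.6, -1.1, -0.6]
opening: 0.0603
```

{"op": "step_arm", "data": {
  "moves": [
    [0.6,0,0,-0.002,0],
    [0.6,0,0,-0.001,0]
  ]
}}

```text
t: 11.3
tool_pos: [0.511, -0.031, 0.0151]
tool_rot: [3.128, -0.014, 0.02]
contact_force: [0.7, 0.5, -1.5]
opening: 0.06
```

{"op": "step_arm", "data": {
  "moves": [
    [0.6,0,0,-0.0015,0],
    [0.6,0,0,0,0]
  ]
}}

```text
t: 11.55
tool_pos: [0.5113, -0.0311, 0.0139]
tool_rot: [3.128, -0.014, 0.021]
contact_force: [-0.4, -0.4, -1.9]
opening: 0.0601
```

{"op": "step_arm", "data": {
  "moves": [
    [0.6,0,0,-0.001,0],
    [0.85,0,0,0,0],
    [1,0,0,0,0],
    [1,0,0,0,0],
    [1,0,0,0.02,0],
    [1,0,0,0.03,0],
    [1,0,0,0.03,0],
    [1,0,0,0.02,0],
    [1,0,0,0,0]
  ]
}}

```text
t: 12.68
tool_pos: [0.5112, -0.0311, 0.1161]
tool_rot: [3.128, -0.014, 0.021]
contact_force: [0.1, -0.3, -0.7]
opening: 0.0856
```

```bash
python3 look.py w10
```

```text
t 12.675 [ 0.5112 -0.0311  0.1161] [ 3.1276 -0.0144  0.0215] F [ 0.1042 -0.2591 -0.7007] op 0.08559220844141086
```

View pics/w10_raw.png

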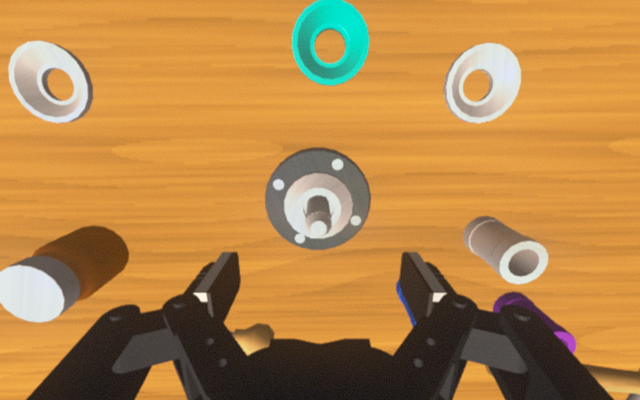

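Washer 1 sits round the post at (318,205), squarely on the shoulder. Next is the dish-up washer on the left.

{"op": "step_arm", "data": {
  "moves": [
    [1,0.012,0.02,0,0],
    [1,0.014,0.03,0,0],
    [1,0.014,0.03,0,0],
    [1,0.014,0.03,0,0],
    [1,0.014,0.03,0,0],
    [1,0.014,0.03,0,0],
    [1,0.012,0.025,0,0],
    [1,0.006,0.015,0,0],
    [0.85,0.003,0.006,0,0],
    [0.85,0,0,0,0],
    [0.85,0,0,0,0]
  ]
}}

```text
t: 14.1
tool_pos: [0.6068, 0.1896, 0.0971]
tool_rot: [3.125, -0.019, -0.021]
contact_force: [0.2, -0.6, 0.0]
opening: 0.0727
```

```bash
python3 fit.py w11 320 210 0.014 0.006
```

```text
14.1 [0.6068 0.1896 0.0971] [ 3.1246 -0.019  -0.0209]
outer [320.796  194.6823] (68.65052795410156, 71.1806869506836) -> [0.6167 0.1869]
hole [320.6933 192.9569] (28.266895294189453, 29.872350692749023) -> [0.6159 0.1868]
```

View pics/w11_raw.png

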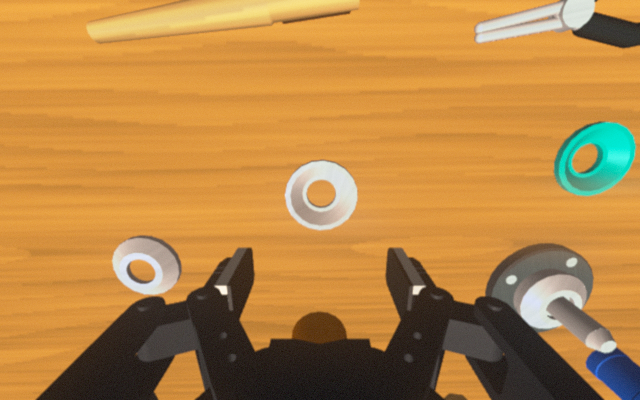

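{"op": "step_arm", "data": {
  "moves": [
    [0.85,0.005,-0.0014,-0.02,0],
    [0.85,0.0045,-0.0014,-0.02,0],
    [0.85,0,0,-0.02,0],
    [0.85,0,0,-0.015,0],
    [0.85,0,0,-0.005,0],
    [0.85,0,0,0,0]
  ]
}}

```text
t: 14.9
tool_pos: [0.615, 0.1849, 0.0093]
tool_rot: [3.124, -0.022, -0.027]
contact_force: [0.4, 0.2, 0.2]
opening: 0.0727
```

```bash
python3 fit.py w12 320 245 0.014 0.006
```

```text
14.9 [0.615  0.1849 0.0093] [ 3.1237 -0.0219 -0.0266]
outer [315.8521 253.4942] (97.91185760498047, 109.04560852050781) -> [0.6177 0.1869]
hole [315.972  247.7717] (36.93058776855469, 43.81364059448242) -> [0.617  0.1868]
```

{"op": "step_arm", "data": {
  "moves": [
    [0.82,0.001,0.001,-0.003,0],
    [0.82,0.001,0.0009,-0.003,0],
    [0.82,0,0,-0.003,0],
    [0.82,0,0,-0.001,0],
    [0.82,0,0,0,0]
  ]
}}

```text
t: 15.58
tool_pos: [0.6191, 0.1875, 0.0015]
tool_rot: [3.125, -0.021, -0.019]
contact_force: [-0.3, -0.1, 0.0]
opening: 0.0701
```

{"op": "step_arm", "data": {
  "moves": [
    [0.82,-0.0018,-0.0006,-0.002,0],
    [0.6,0,0,0,0],
    [0.6,0,0,0,0],
    [0.6,0,0,0,0],
    [0.6,0,0,0,0]
  ]
}}

```text
t: 16.2
tool_pos: [0.6175, 0.1869, 0.0001]
tool_rot: [3.125, -0.022, -0.018]
contact_force: [-0.3, 0.2, 0.1]
opening: 0.0609
```

```bash
python3 fit.py w13 320 262 0.014 0.006
```

```text
16.2 [0.6175 0.1869 0.0001] [ 3.1248 -0.0215 -0.0177]
outer [319.4049 265.1297] (101.72288513183594, 116.77205657958984) -> [0.6184 0.1871]
hole [319.1141 258.4642] (37.80313491821289, 45.96039581298828) -> [0.6177 0.1871]
```

View pics/w13_raw.png

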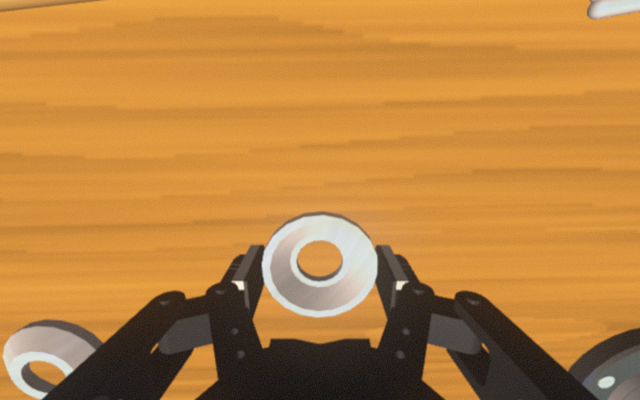

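Gripped; the hole is at (319,258). Lift and go back over the arbor.

{"op": "step_arm", "data": {
  "moves": [
    [0.6,0,0,0.01,0],
    [0.6,0,0,0.03,0],
    [0.6,0,0,0.04,0],
    [0.6,-0.006,-0.012,0.04,0],
    [0.6,-0.014,-0.028,0.01,0],
    [0.6,-0.014,-0.028,0,0],
    [0.6,-0.014,-0.028,0,0],
    [0.6,-0.014,-0.028,0,0],
    [0.6,-0.014,-0.028,0,0],
    [0.6,-0.014,-0.028,0,0],
    [0.6,-0.01,-0.02,0,0],
    [0.6,-0.004,-0.01,0,0],
    [0.6,0,-0.004,0,0],
    [0.6,0,0,0,0]
  ]
}}

```text
t: 18.0
tool_pos: [0.5096, -0.0327, 0.1408]
tool_rot: [3.124, -0.019, -0.007]
contact_force: [-0.4, 0.0, -1.4]
opening: 0.0607
```

{"op": "step_arm", "data": {
  "moves": [
    [0.6,0.0005,0.001,-0.015,0],
    [0.6,0,0.0008,-0.015,0],
    [0.6,0,0,-0.015,0],
    [0.6,0,0,-0.006,0],
    [0.6,0,0,0,0]
  ]
}}

```text
t: 18.62
tool_pos: [0.5092, -0.0289, 0.0841]
tool_rot: [3.126, -0.015, -0.013]
contact_force: [1.0, -0.2, -1.0]
opening: 0.0609
```

```bash
python3 held.py w14 0.006
```

```text
18.625 [ 0.5092 -0.0289  0.0841] [ 3.1255 -0.0151 -0.0131] [ 1.0162 -0.2105 -0.9875] 0.06089052633902669
outer [321.1018 246.0653] (130.99118041992188, 141.14869689941406) -> [ 0.5119 -0.03  ]
hole [319.0082 266.5501] (20.007171630859375, 50.16169357299805) -> [ 0.5044 -0.0286]
post top px [322.3154 244.9499] at68 [321.9855 239.0978] shoulder [320.4379 211.6526]
```

View pics/w14_z.png

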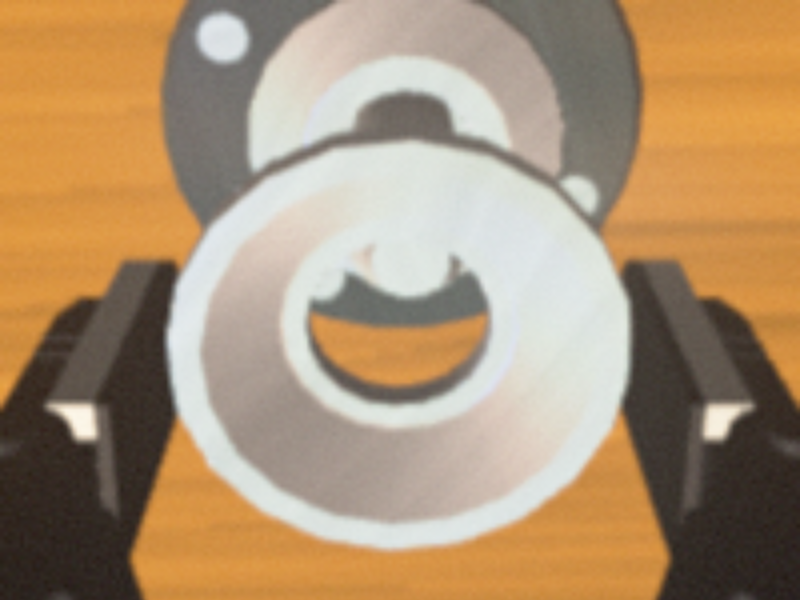

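The post top is at px (322,246), about 2 mm right of the hole centre. I'll correct that and descend.

{"op": "step_arm", "data": {
  "moves": [
    [0.6,0.001,-0.0019,-0.002,0],
    [0.6,0,0,-0.008,0],
    [0.6,0,0,-0.008,0],
    [0.6,0,0,-0.006,0],
    [0.6,0,0,-0.003,0],
    [0.6,0,0,0,0]
  ]
}}

```text
t: 19.42
tool_pos: [0.5113, -0.0313, 0.0568]
tool_rot: [3.125, -0.016, -0.009]
contact_force: [0.3, 0.3, -0.3]
opening: 0.0607
```

```bash
python3 held.py w15 0.006
```

```text
19.425 [ 0.5113 -0.0313  0.0568] [ 3.125  -0.0156 -0.0088] [ 0.2591  0.2567 -0.322 ] 0.060736720319585005
outer [318.1863 245.4912] (138.1908721923828, 141.771240234375) -> [ 0.5144 -0.0307]
post top px [319.0061 273.3606] at68 [318.7821 265.0783] shoulder [317.7775 227.925 ]
```

View pics/w15_z.png

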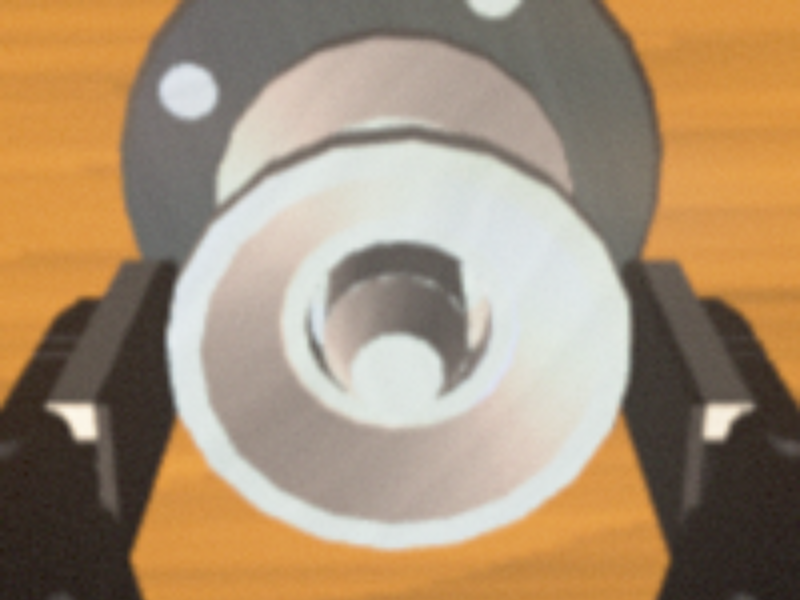

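{"op": "step_arm", "data": {
  "moves": [
    [0.6,-0.0008,0.0004,-0.007,0],
    [0.6,0,0,-0.007,0],
    [0.6,0,0,-0.005,0],
    [0.6,0,0,-0.003,0],
    [0.6,0,0,-0.001,0],
    [0.6,0,0,0,0]
  ]
}}

```text
t: 20.23
tool_pos: [0.5107, -0.0309, 0.0326]
tool_rot: [3.125, -0.016, -0.008]
contact_force: [-0.4, -1.0, -0.2]
opening: 0.061
```

{"op": "step_arm", "data": {
  "moves": [
    [0.6,0,0,-0.001,0],
    [0.6,0,0,0,0]
  ]
}}

```text
t: 20.48
tool_pos: [0.5113, -0.031, 0.0322]
tool_rot: [3.125, -0.016, -0.006]
contact_force: [0.1, -0.5, -1.0]
opening: 0.0605
```

{"op": "step_arm", "data": {
  "moves": [
    [0.7,0,0,-0.0007,0],
    [0.85,0,0,0,0],
    [1,0,0,0,0],
    [1,0,0,0,0],
    [1,0,0,0.02,0],
    [1,0,0,0.03,0],
    [1,0,0,0.03,0],
    [1,0,0,0.02,0],
    [1,0,0,0,0]
  ]
}}

```text
t: 21.6
tool_pos: [0.5106, -0.0309, 0.134]
tool_rot: [3.125, -0.016, -0.007]
contact_force: [0.4, -0.4, -1.0]
opening: 0.0852
```

```bash
python3 look.py w16
python3 - <<'E'
from h import *
for n,(x0,y0,x1,y1) in [("side",(270,160,370,240)),]:
    p=ctrl.get_image(n); cv2.imwrite("pics/s1.png",cv2.resize(p["color"][y0:y1,x0:x1,::-1],(750,600),interpolation=cv2.INTER_CUBIC))
E
```

```text
t 21.6 [ 0.5106 -0.0309  0.134 ] [ 3.1247 -0.0156 -0.0068] F [ 0.3809 -0.395  -0.9663] op 0.0852024672764018
```

View pics/w16_raw.png

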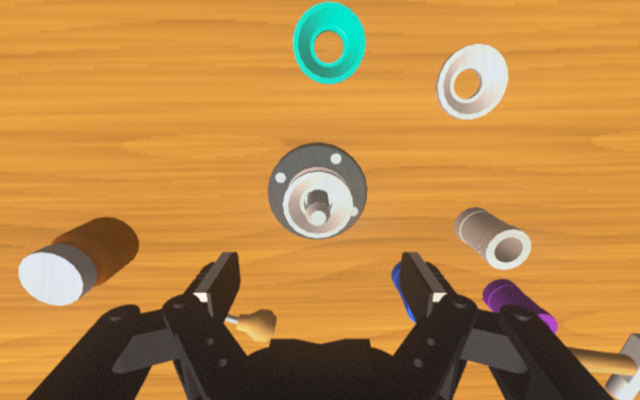

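View pics/s1.png

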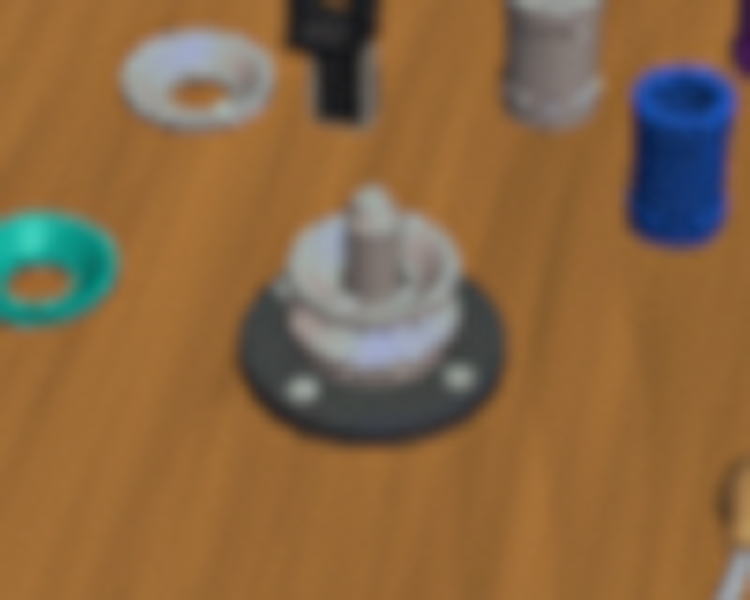

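Both washers are seated: side view shows an even hourglass at (372,300) in the crop. Next is the far narrow-up washer.

{"op": "step_arm", "data": {
  "moves": [
    [1,0.002,0.02,0.002,0],
    [1,0.003,0.035,0.002,0],
    [1,0.003,0.035,0.002,0],
    [1,0.003,0.035,0.002,0],
    [1,0.003,0.035,0.002,0],
    [1,0.003,0.035,0.002,0],
    [1,0.003,0.035,0.002,0],
    [1,0.003,0.035,0.002,0],
    [1,0.003,0.035,0.002,0],
    [1,0.003,0.035,0.002,0],
    [1,0.003,0.025,0,0],
    [1,0.003,0.015,0,0],
    [0.85,0,0.008,0,0],
    [0.85,0,0,0,0],
    [0.85,0,0,0,0]
  ]
}}

```text
t: 23.58
tool_pos: [0.5314, 0.3601, 0.1252]
tool_rot: [3.114, -0.021, -0.072]
contact_force: [0.7, -0.4, -0.2]
opening: 0.0727
```

```bash
python3 look.py w17
```

```text
t 23.575 [0.5314 0.3601 0.1252] [ 3.114  -0.021  -0.0721] F [ 0.7163 -0.3716 -0.2071] op 0.07271062392950584
```

View pics/w17_raw.png

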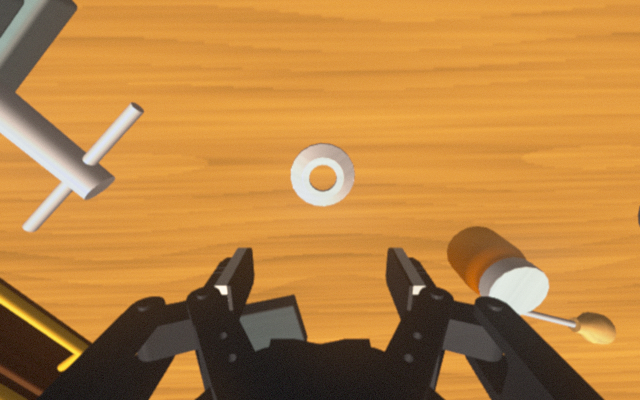

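```bash
python3 fit.py w17b 322 175 0.004 0.014
```

```text
23.625 [0.5314 0.36   0.1253] [ 3.1141 -0.0212 -0.0719]
outer [321.8671 174.5441] (61.13151931762695, 62.4107551574707) -> [0.5463 0.3542]
hole [322.3971 177.4543] (26.9083194732666, 27.97809600830078) -> [0.5461 0.3541]
```

{"op": "step_arm", "data": {
  "moves": [
    [0.85,0.005,-0.002,-0.02,0],
    [0.85,0.005,-0.002,-0.025,0],
    [0.85,0.0045,-0.0015,-0.025,0],
    [0.85,0,0,-0.02,0],
    [0.85,0,0,-0.01,0],
    [0.85,0,0,0,0],
    [0.85,0,0,0,0]
  ]
}}

```text
t: 24.55
tool_pos: [0.5466, 0.3518, 0.0188]
tool_rot: [3.114, -0.025, -0.072]
contact_force: [0.6, 0.0, 1.0]
opening: 0.0727
```

```bash
python3 fit.py w18 320 245 0.004 0.014;python3 - <<'E'
from h import *
R=Ro.from_rotvec(ctrl.get_obs()["tool_rot"]).as_matrix(); print(R[:,2], np.degrees(np.arctan2(R[1,0],R[0,0])))
E
```

```text
24.55 [0.5466 0.3518 0.0188] [ 3.1137 -0.0248 -0.0722]
outer [314.8354 240.7137] (88.33057403564453, 97.83480834960938) -> [0.547  0.3542]
hole [315.4354 248.1753] (35.92667007446289, 43.198760986328125) -> [0.5474 0.354 ]
[-0.04639807 -0.02657808 -0.99856939] -0.9492450570812491
```

{"op": "step_arm", "data": {
  "moves": [
    [0.82,0.0003,0.0012,-0.006,0],
    [0.82,0.0003,0.0011,-0.006,0],
    [0.82,0,0,-0.005,0],
    [0.82,0,0,-0.002,0],
    [0.82,0,0,0,0]
  ]
}}

```text
t: 25.22
tool_pos: [0.5482, 0.3551, 0.0006]
tool_rot: [3.115, -0.024, -0.067]
contact_force: [0.3, -0.2, -0.0]
opening: 0.0703
```

{"op": "step_arm", "data": {
  "moves": [
    [0.82,-0.001,-0.001,-0.0025,0],
    [0.6,0,0,0,0],
    [0.6,0,0,0,0],
    [0.6,0,0,0,0],
    [0.6,0,0,0,0]
  ]
}}

```text
t: 25.85
tool_pos: [0.5476, 0.3542, -0.0013]
tool_rot: [3.116, -0.024, -0.066]
contact_force: [1.0, 0.2, 0.2]
opening: 0.0596
```

```bash
python3 fit.py w19 320 262 0.004 0.014
```

```text
25.85 [ 0.5476  0.3542 -0.0013] [ 3.1159 -0.0242 -0.066 ]
outer [319.2809 258.8498] (96.23006439208984, 111.01993560791016) -> [0.5475 0.3544]
hole [320.1598 267.6895] (38.33763885498047, 48.429290771484375) -> [0.5483 0.3542]
```

View pics/w19_raw.png

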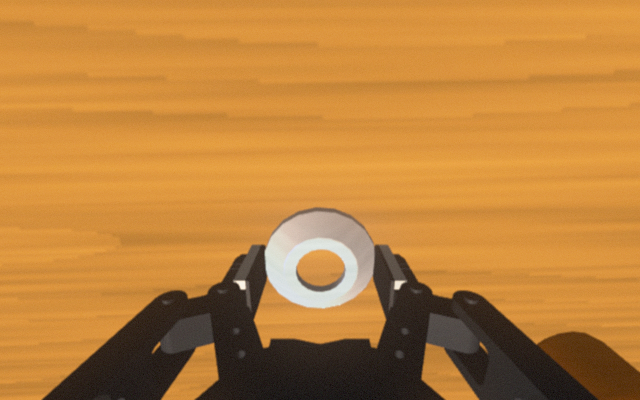

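The pads are a touch high on the rim (opening 59.6), so I'll regrip slightly lower.

{"op": "step_arm", "data": {
  "moves": [
    [0.78,0,0,0,0],
    [0.78,0,0,-0.0018,0],
    [0.78,-0.0004,0,-0.0008,0],
    [0.6,0,0,0,0],
    [0.6,0,0,0,0],
    [0.6,0,0,0,0]
  ]
}}

```text
t: 26.65
tool_pos: [0.5477, 0.3545, -0.0034]
tool_rot: [3.116, -0.024, -0.065]
contact_force: [0.1, 0.2, 0.1]
opening: 0.0602
```

{"op": "step_arm", "data": {
  "moves": [
    [0.6,0,0,0.006,0],
    [0.6,0,0,0.03,0],
    [0.6,0,0,0.045,0],
    [0.6,0,-0.01,0.045,0],
    [0.6,-0.001,-0.025,0.015,0],
    [0.6,-0.003,-0.035,0,0],
    [0.6,-0.003,-0.035,0,0],
    [0.6,-0.003,-0.035,0,0],
    [0.6,-0.003,-0.035,0,0],
    [0.6,-0.003,-0.035,0,0],
    [0.6,-0.003,-0.035,0,0],
    [0.6,-0.003,-0.035,0,0],
    [0.6,-0.003,-0.035,0,0],
    [0.6,-0.003,-0.035,0,0],
    [0.6,-0.003,-0.02,0,0],
    [0.6,0,-0.01,0,0],
    [0.6,0,0,0,0],
    [0.6,0,0,0,0]
  ]
}}

```text
t: 28.9
tool_pos: [0.5102, -0.0372, 0.1419]
tool_rot: [3.116, -0.022, -0.067]
contact_force: [-0.2, -0.4, -0.4]
opening: 0.0597
```

```bash
python3 held.py w20 0.0174
```

```text
28.9 [ 0.5102 -0.0372  0.1419] [ 3.1155 -0.0216 -0.0669] [-0.1501 -0.3779 -0.4345] 0.0596863659965792
outer [316.4376 245.5734] (112.08334350585938, 135.0753173828125) -> [ 0.5195 -0.0356]
hole [319.9437 269.1583] (38.42509460449219, 49.2592658996582) -> [ 0.5114 -0.0371]
post top px [309.2377 210.5298] at68 [309.3268 206.908 ] shoulder [309.7731 188.7648]
```

View pics/w20_raw.png

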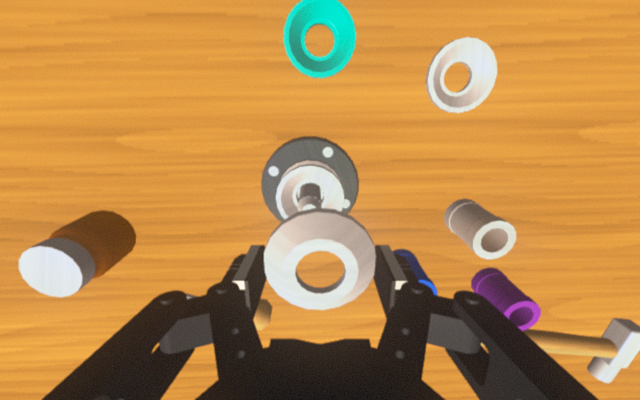

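{"op": "step_arm", "data": {
  "moves": [
    [0.6,-0.0006,0.0032,-0.015,0],
    [0.6,0,0.0032,-0.015,0],
    [0.6,0,0,-0.013,0],
    [0.6,0,0,-0.006,0],
    [0.6,0,0,0,0],
    [0.6,0,0,0,0]
  ]
}}

```text
t: 29.7
tool_pos: [0.5085, -0.0284, 0.0878]
tool_rot: [3.116, -0.017, -0.071]
contact_force: [1.2, -0.8, -1.1]
opening: 0.0605
```

```bash
python3 held.py w21 0.0174
```

```text
29.7 [ 0.5085 -0.0284  0.0878] [ 3.1162 -0.0172 -0.0714] [ 1.2094 -0.7873 -1.0844] 0.060509864648385515
outer [319.1702 241.3494] (124.1326675415039, 135.50430297851562) -> [ 0.5204 -0.0283]
hole [319.8172 271.4005] (33.32798767089844, 51.41640853881836) -> [ 0.5085 -0.0282]
post top px [322.7474 240.6888] at68 [322.2963 234.6965] shoulder [320.1647 206.3763]
```

View pics/w21_z.png

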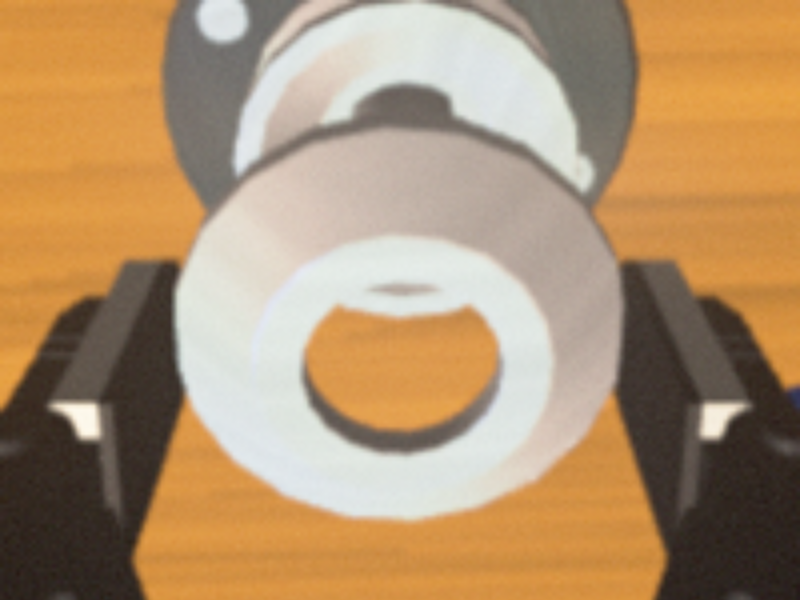

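{"op": "step_arm", "data": {
  "moves": [
    [0.6,0.001,-0.0023,-0.002,0],
    [0.6,0,0,-0.006,0],
    [0.6,0,0,-0.006,0],
    [0.6,0,0,-0.003,0],
    [0.6,0,0,0,0]
  ]
}}

```text
t: 30.38
tool_pos: [0.5102, -0.0313, 0.0706]
tool_rot: [3.116, -0.018, -0.069]
contact_force: [-0.0, 0.3, -1.2]
opening: 0.0604
```

```bash
python3 held.py w22 0.0174
```

```text
30.375 [ 0.5102 -0.0313  0.0706] [ 3.1159 -0.0179 -0.0686] [-0.0358  0.2617 -1.2143] 0.060359228596134115
outer [317.4805 240.6086] (129.2841339111328, 134.9208984375) -> [ 0.5226 -0.0302]
hole [320.3465 277.9375] (20.06109619140625, 52.703224182128906) -> [ 0.5062 -0.0313]
post top px [318.754  258.3353] at68 [318.4408 250.9582] shoulder [316.9971 216.9454]
```

View pics/w22_z.png

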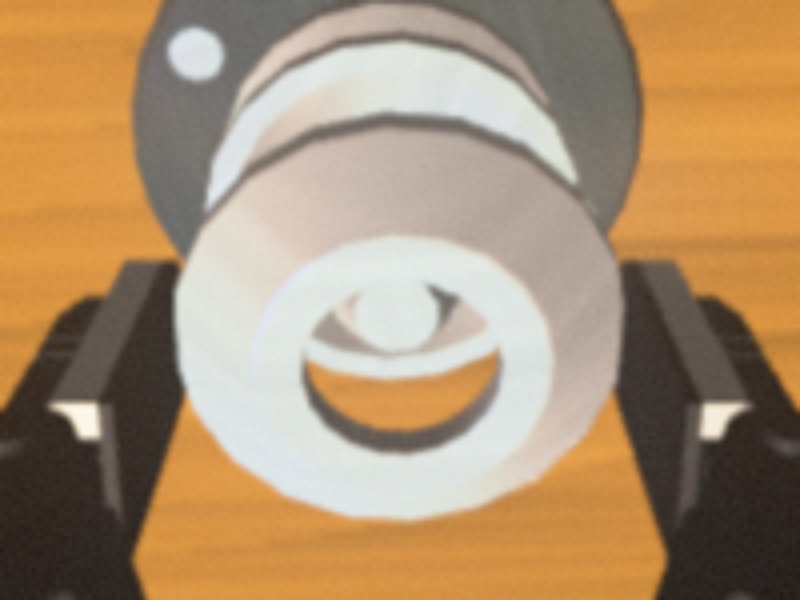

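{"op": "step_arm", "data": {
  "moves": [
    [0.6,-0.0004,0.0004,-0.007,0],
    [0.6,0,0,-0.007,0],
    [0.6,0,0,-0.006,0],
    [0.6,0,0,-0.003,0],
    [0.6,0,0,0,0]
  ]
}}

```text
t: 31.05
tool_pos: [0.5097, -0.0307, 0.0459]
tool_rot: [3.116, -0.018, -0.069]
contact_force: [0.2, 0.7, -0.3]
opening: 0.0604
```

```bash
python3 held.py w23 0.0174
```

```text
31.05 [ 0.5097 -0.0307  0.0459] [ 3.1159 -0.0177 -0.0687] [ 0.2107  0.7162 -0.2544] 0.060436523220476025
outer [315.3373 244.2255] (132.98623657226562, 153.19715881347656) -> [ 0.5199 -0.0285]
post top px [321.0547 285.5206] at68 [320.5627 275.4039] shoulder [318.3963 230.8565]
```

View pics/w23_z.png

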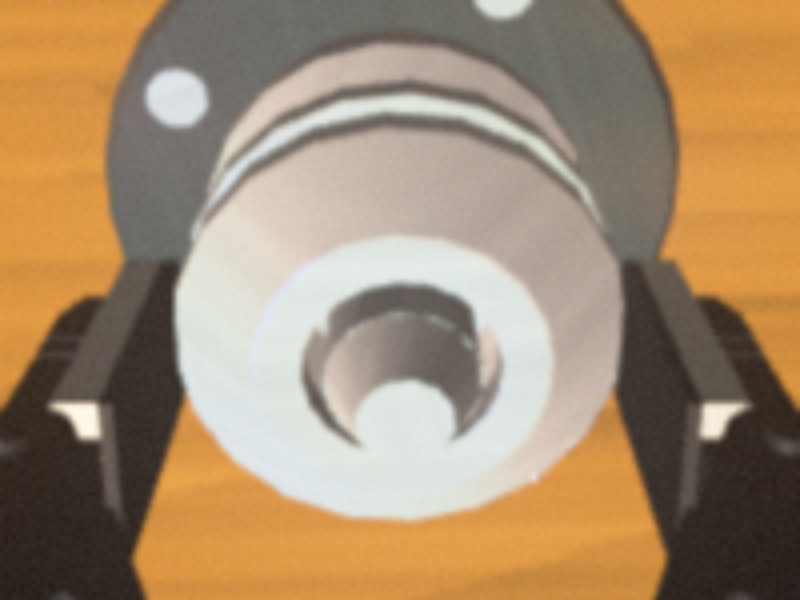

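{"op": "step_arm", "data": {
  "moves": [
    [0.6,0,0,-0.0012,0],
    [0.6,0,0,-0.0008,0],
    [0.6,0,0,0,0]
  ]
}}

```text
t: 31.48
tool_pos: [0.5104, -0.0309, 0.0446]
tool_rot: [3.116, -0.018, -0.066]
contact_force: [0.3, 0.3, -1.1]
opening: 0.06
```

{"op": "step_arm", "data": {
  "moves": [
    [0.6,-0.0003,0,-0.0012,0],
    [0.6,0,0,-0.0006,0]
  ]
}}

```text
t: 31.72
tool_pos: [0.5102, -0.0309, 0.0429]
tool_rot: [3.116, -0.018, -0.066]
contact_force: [-0.1, 0.8, -1.4]
opening: 0.0603
```

{"op": "step_arm", "data": {
  "moves": [
    [0.7,0,0,0,0],
    [0.85,0,0,0,0],
    [1,0,0,0,0],
    [1,0,0,0,0],
    [1,0,0,0.02,0],
    [1,0,0,0.03,0],
    [1,0,0,0.03,0],
    [1,0,0,0.01,0],
    [1,0,0,0,0]
  ]
}}

```text
t: 32.85
tool_pos: [0.5096, -0.0308, 0.1349]
tool_rot: [3.116, -0.018, -0.067]
contact_force: [0.2, -0.2, -0.1]
opening: 0.0854
```

```bash
python3 look.py w24 sleeve:0.06
python3 - <<'E'
from h import *
for n,(x0,y0,x1,y1) in [("side",(270,160,370,240)),]:
    p=ctrl.get_image(n); cv2.imwrite("pics/s2.png",cv2.resize(p["color"][y0:y1,x0:x1,::-1],(750,600),interpolation=cv2.INTER_CUBIC))
E
```

```text
t 32.85 [ 0.5096 -0.0308  0.1349] [ 3.1157 -0.0178 -0.0669] F [ 0.1508 -0.2395 -0.0962] op 0.08544643435323782
sleeve [452. 197. 530. 266.] 0.94 [ 0.4835 -0.1819]
sleeve [480. 272. 554. 324.] 0.82 [ 0.4114 -0.2218]
```

View pics/w24_raw.png

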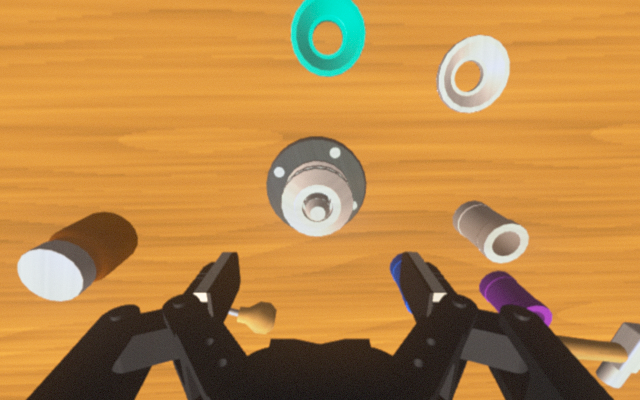

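View pics/s2.png

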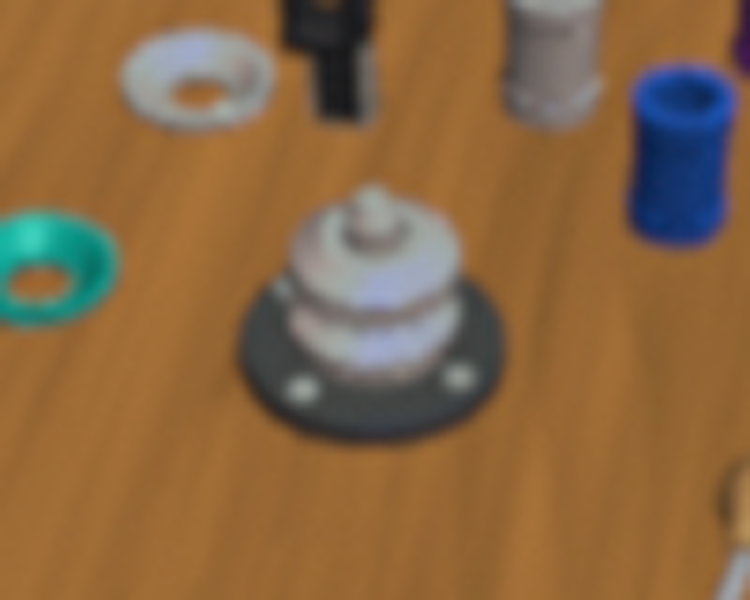

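The third washer is seated; the side view shows an even three-washer stack. The steel sleeve is at px (490,231) and the purple one at (517,298). Next is the sleeve.

{"op": "step_arm", "data": {
  "moves": [
    [1,-0.003,-0.012,0,0],
    [1,-0.006,-0.025,0,0],
    [1,-0.006,-0.025,0,0],
    [1,-0.006,-0.025,0,0],
    [1,-0.006,-0.025,0,0],
    [1,-0.006,-0.025,0,0],
    [1,-0.004,-0.018,0,0],
    [1,-0.002,-0.009,0,0],
    [1,0,-0.003,0,0],
    [1,0,0,0,0],
    [1,0,0,0,0]
  ]
}}

```text
t: 34.38
tool_pos: [0.4611, -0.2048, 0.1239]
tool_rot: [3.12, -0.018, -0.096]
contact_force: [0.2, 0.3, -0.5]
opening: 0.0855
```

```bash
python3 look.py w25 sleeve:0.06
```

```text
t 34.375 [ 0.4611 -0.2048  0.1239] [ 3.1203 -0.0185 -0.0958] F [ 0.1822  0.2584 -0.5304] op 0.08549019146282212
sleeve [214. 216. 269. 286.] 0.74 [ 0.4257 -0.1411]
sleeve [284. 158. 336. 223.] 0.55 [ 0.4777 -0.1992]
```

View pics/w25_raw.png

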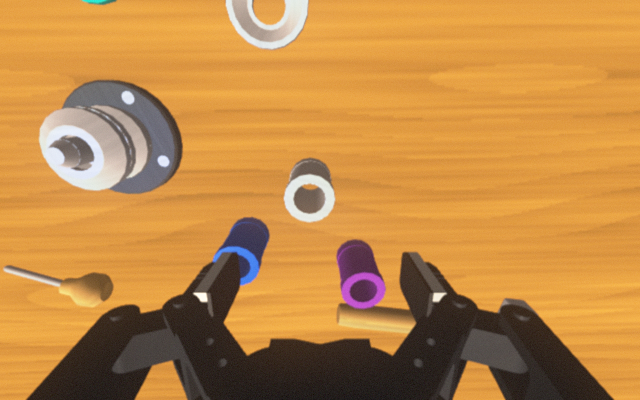

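Run:
```python
from h import *
np.set_printoptions(precision=4,suppress=True)
p,c,im,o=shot("wrist","w26"); print(o["tool_pos"])
s=im[140:240,260:360]; cv2.imwrite("pics/w26_z.png",cv2.resize(s,(600,600),interpolation=cv2.INTER_CUBIC))
g=cv2.cvtColor(s,cv2.COLOR_BGR2HSV)
m=((g[...,2]>185)&(g[...,1]<60)).astype(np.uint8)
n,l,st,ce=cv2.connectedComponentsWithStats(m);k=1+np.argmax(st[1:,4])
cs,_=cv2.findContours((l==k).astype(np.uint8),cv2.RETR_CCOMP,cv2.CHAIN_APPROX_NONE)
for q in cs:
    if len(q)>25:
        e=cv2.fitEllipse(q);pc=np.array(e[0])+[260,140];print(pc,e[1],unp(c,pc,.06))
R=Ro.from_rotvec(o["tool_rot"]).as_matrix(); print(R[:,2])
```

```text
[ 0.4612 -0.2048  0.124 ]
[308.9369 197.8395] (46.2552490234375, 49.714908599853516) [ 0.4717 -0.1981]
[308.8597 198.2616] (30.948312759399414, 32.63555145263672) [ 0.4714 -0.1981]
[-0.0613 -0.0196 -0.9979]
```

View pics/w26_z.png

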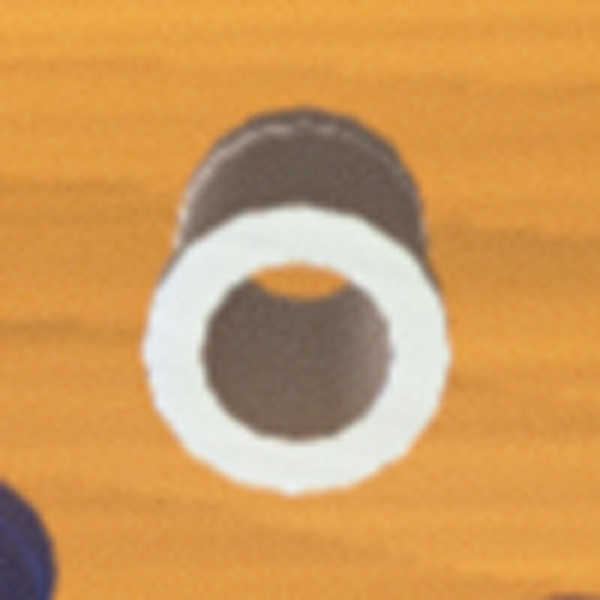

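{"op": "step_arm", "data": {
  "moves": [
    [0.75,0.004,0.003,-0.01,0],
    [0.75,0.003,0.002,-0.01,0],
    [0.75,0.002,0.0015,-0.008,0],
    [0.75,0,0,0,0],
    [0.75,0,0,0,0]
  ]
}}

```text
t: 35.15
tool_pos: [0.4706, -0.197, 0.0932]
tool_rot: [3.121, -0.016, -0.098]
contact_force: [-0.3, 0.0, 0.5]
opening: 0.0641
```

{"op": "step_arm", "data": {
  "moves": [
    [0.75,0,-0.001,-0.012,0],
    [0.75,0,0,-0.015,0],
    [0.75,0,0,-0.015,0],
    [0.75,0,0,-0.012,0],
    [0.75,0,0,-0.006,0],
    [0.75,0,0,0,0]
  ]
}}

```text
t: 35.9
tool_pos: [0.4697, -0.1979, 0.0282]
tool_rot: [3.121, -0.017, -0.1]
contact_force: [-1.1, -0.3, 1.1]
opening: 0.0642
```

```bash
python3 look.py w27
```

```text
t 35.9 [ 0.4697 -0.1979  0.0282] [ 3.1214 -0.017  -0.0995] F [-1.0861 -0.2958  1.0896] op 0.0642238309334052
```

View pics/w27_raw.png

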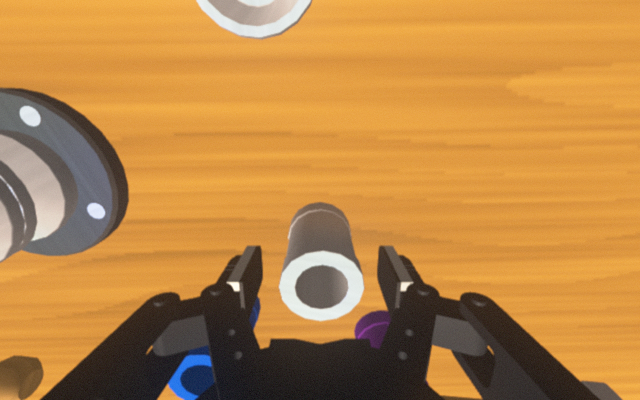

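{"op": "step_arm", "data": {
  "moves": [
    [0.75,0.0008,0,-0.006,0],
    [0.75,0,0,-0.006,0],
    [0.75,0,0,-0.002,0],
    [0.6,0,0,0,0],
    [0.4,0,0,0,0],
    [0.4,0,0,0,0],
    [0.4,0,0,0,0],
    [0.4,0,0,0,0]
  ]
}}

```text
t: 36.95
tool_pos: [0.4721, -0.1987, 0.0154]
tool_rot: [3.12, -0.017, -0.094]
contact_force: [0.6, -0.2, -0.9]
opening: 0.0401
```

```bash
python3 look.py w28
```

```text
t 36.95 [ 0.4721 -0.1987  0.0154] [ 3.1198 -0.0173 -0.0938] F [ 0.5687 -0.2335 -0.863 ] op 0.040096492021383795
```

View pics/w28_raw.png

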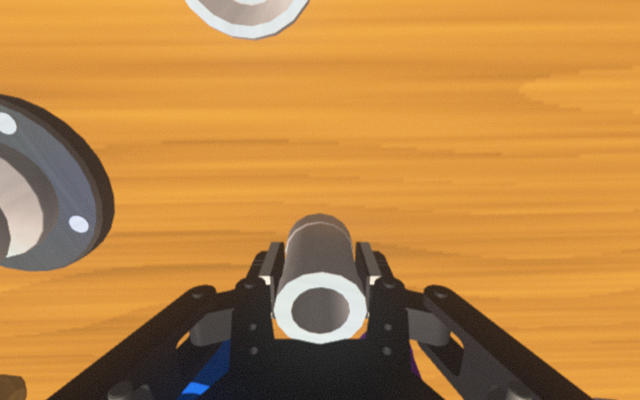

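{"op": "step_arm", "data": {
  "moves": [
    [0.35,0,0,0,0],
    [0.35,0,0,0,0]
  ],
  "newtons": 50
}}

```text
t: 37.25
tool_pos: [0.4721, -0.1986, 0.0155]
tool_rot: [3.12, -0.017, -0.094]
contact_force: [0.0, -0.8, -0.6]
opening: 0.0396
```

{"op": "step_arm", "data": {
  "moves": [
    [0.35,0,0,0.005,0],
    [0.35,0,0,0.015,0],
    [0.35,0,0,0.02,0],
    [0.35,0,0,0.02,0],
    [0.35,0,0,0,0],
    [0.35,0,0,0,0]
  ]
}}

```text
t: 38.0
tool_pos: [0.4709, -0.1979, 0.0784]
tool_rot: [3.12, -0.017, -0.096]
contact_force: [-0.1, -0.3, -2.8]
opening: 0.04
```

```bash
python3 look.py w29
```

```text
t 38.0 [ 0.4709 -0.1979  0.0784] [ 3.1204 -0.0172 -0.0958] F [-0.0892 -0.2868 -2.792 ] op 0.03999364290897476
```

View pics/w29_raw.png

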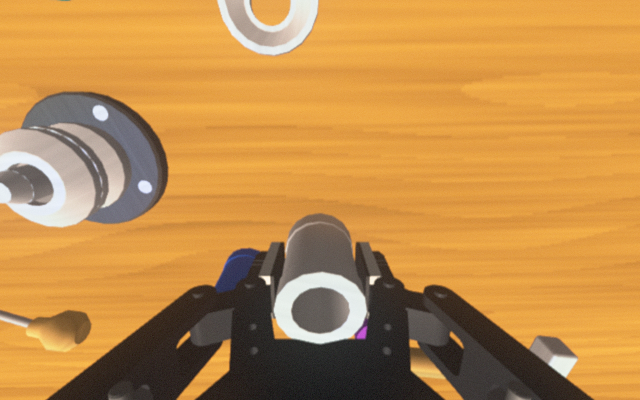

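The sleeve is held; its top ring is at (320,309).

```bash
cat > slv.py <<'E'
from h import *
import sys
np.set_printoptions(precision=4,suppress=True)
p,c,im,o=shot("wrist",sys.argv[1]);tp=o["tool_pos"]
print(o["t"],tp,o["tool_rot"],o["contact_force"],o["opening"])
s=im[250:360,260:380];g=cv2.cvtColor(s,cv2.COLOR_BGR2HSV)
m=((g[...,2]>175)&(g[...,1]<60)).astype(np.uint8)
n,l,st,ce=cv2.connectedComponentsWithStats(m);k=1+np.argmax(st[1:,4])
cs,_=cv2.findContours((l==k).astype(np.uint8),cv2.RETR_CCOMP,cv2.CHAIN_APPROX_NONE)
for q in cs:
    if len(q)>60:
        e=cv2.fitEllipse(q);pc=np.array(e[0])+[260,250];w=unp(c,pc,tp[2]+.0445);print(pc,e[1],w,w-tp[:2])
R=Ro.from_rotvec(o["tool_rot"]).as_matrix(); print(R[:,2])
print("post top px",proj(c,[.5105,-.0308,.076]))
cv2.imwrite("pics/"+sys.argv[1]+"_z.png",cv2.resize(im[180:350,220:420],(700,595),interpolation=cv2.INTER_CUBIC))
E
python3 slv.py w30
```

```text
38.05 [ 0.4711 -0.198   0.0784] [ 3.1203 -0.0171 -0.0954] [-0.4953  0.3374 -1.9936] 0.03981970743236033
[319.8704 307.7688] (70.10231018066406, 92.39704895019531) [ 0.4723 -0.1974] [0.0012 0.0006]
[319.7132 309.9365] (47.2061882019043, 58.69306945800781) [ 0.4712 -0.1973] [0.0001 0.0007]
[-0.0612 -0.0194 -0.9979]
post top px [ -3.0757 191.7376]
```

{"op": "step_arm", "data": {
  "moves": [
    [0.35,0,0,0.02,0],
    [0.35,0,0,0.025,0],
    [0.35,0.003,0.012,0.015,0],
    [0.35,0.006,0.025,0,0],
    [0.35,0.006,0.025,0,0],
    [0.35,0.006,0.025,0,0],
    [0.35,0.006,0.025,0,0],
    [0.35,0.005,0.02,0,0],
    [0.35,0.004,0.015,0,0],
    [0.35,0.002,0.008,0,0],
    [0.35,0,0.004,0,0],
    [0.35,0,0,0,0],
    [0.35,0,0,0,0]
  ]
}}

```text
t: 39.72
tool_pos: [0.505, -0.0278, 0.1316]
tool_rot: [3.127, -0.017, -0.118]
contact_force: [-0.3, -0.4, -2.0]
opening: 0.0396
```

```bash
python3 slv.py w31
```

```text
39.725 [ 0.505  -0.0278  0.1316] [ 3.127  -0.0171 -0.1183] [-0.2588 -0.3922 -2.0043] 0.039599710551771
[319.8357 307.7239] (70.05293273925781, 92.25154876708984) [ 0.5069 -0.0275] [0.0019 0.0003]
[319.6906 309.9416] (47.22221374511719, 58.625328063964844) [ 0.5057 -0.0274] [0.0007 0.0004]
[-0.0756 -0.0119 -0.9971]
post top px [322.367  206.8633]
```

View pics/w31_raw.png

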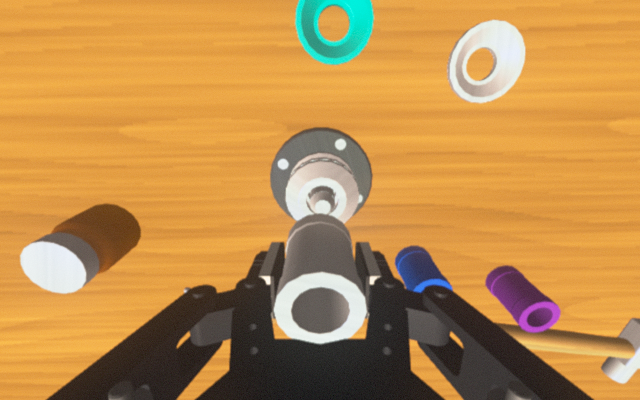

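{"op": "step_arm", "data": {
  "moves": [
    [0.35,0.0025,-0.002,-0.006,0],
    [0.35,0.0025,-0.0016,-0.008,0],
    [0.35,0,0,-0.008,0],
    [0.35,0,0,-0.005,0],
    [0.35,0,0,0,0],
    [0.35,0,0,0,0]
  ]
}}

```text
t: 40.52
tool_pos: [0.5098, -0.0325, 0.1019]
tool_rot: [3.127, -0.02, -0.121]
contact_force: [0.0, 0.4, -2.8]
opening: 0.0396
```

```bash
python3 slv.py w32;  python3 - <<'E'
from h import *
for n,(x0,y0,x1,y1) in [("side",(270,130,370,210)),("scene",(240,150,360,240))]:
    p=ctrl.get_image(n); cv2.imwrite(f"pics/s3_{n}.png",cv2.resize(p["color"][y0:y1,x0:x1,::-1],(750,600 if n=="side" else 562),interpolation=cv2.INTER_CUBIC))
E
```

```text
40.525 [ 0.5098 -0.0325  0.1019] [ 3.1271 -0.0196 -0.1205] [ 0.0035  0.4321 -2.8215] 0.039629224207656626
[319.8549 307.7202] (69.96949005126953, 92.14498901367188) [ 0.5118 -0.0322] [0.002  0.0003]
[319.7626 309.952 ] (47.219303131103516, 58.81675720214844) [ 0.5106 -0.0321] [0.0008 0.0004]
[-0.077  -0.0116 -0.997 ]
post top px [316.3245 231.2419]
```

View pics/w32_z.png

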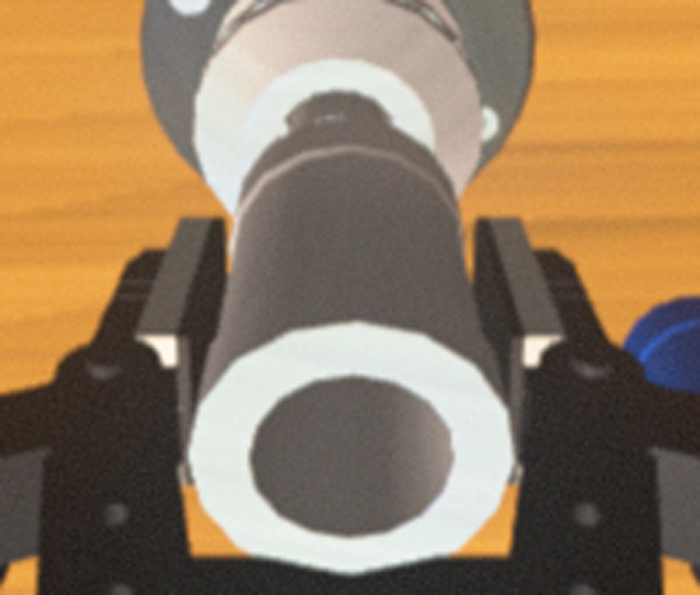

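View pics/s3_side.png

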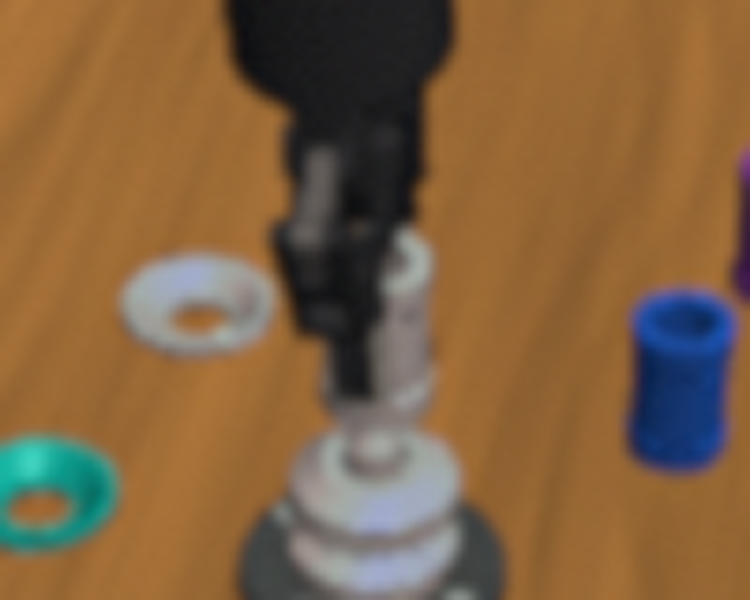

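View pics/s3_scene.png

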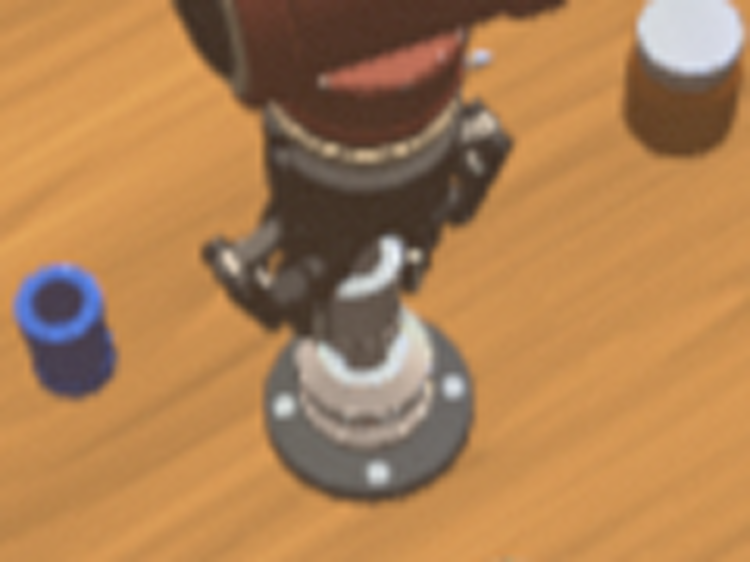

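{"op": "step_arm", "data": {
  "moves": [
    [0.35,0.0002,0.0011,-0.005,0],
    [0.35,0,0,-0.005,0],
    [0.35,0,0,-0.004,0],
    [0.35,0,0,0,0]
  ]
}}

```text
t: 41.18
tool_pos: [0.5102, -0.0312, 0.0873]
tool_rot: [3.127, -0.019, -0.119]
contact_force: [0.4, -0.3, -2.9]
opening: 0.0397
```

{"op": "step_arm", "data": {
  "moves": [
    [0.35,0,0,-0.003,0],
    [0.35,0,0,-0.003,0],
    [0.35,0,0,0,0]
  ]
}}

```text
t: 41.55
tool_pos: [0.5103, -0.0313, 0.081]
tool_rot: [3.127, -0.019, -0.119]
contact_force: [-0.6, 0.7, -1.6]
opening: 0.0396
```

```bash
python3 slv.py w33
```

```text
41.55 [ 0.5103 -0.0313  0.081 ] [ 3.127  -0.0195 -0.1191] [-0.633   0.7117 -1.602 ] 0.03963114202886825
[319.872  307.7699] (69.95368957519531, 92.23106384277344) [ 0.5122 -0.031 ] [0.0019 0.0003]
[319.71  309.935] (47.29287338256836, 58.781211853027344) [ 0.511  -0.0309] [0.0008 0.0004]
[-0.0761 -0.0118 -0.997 ]
post top px [318.461  248.7573]
```

View pics/w33_z.png

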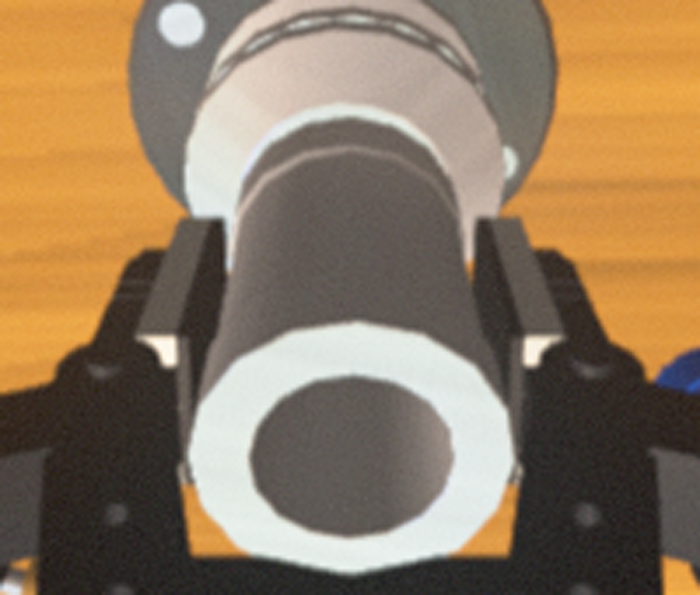

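{"op": "step_arm", "data": {
  "moves": [
    [0.35,0,0,-0.003,0],
    [0.35,0,0,-0.0015,0],
    [0.35,0,0,0,0]
  ]
}}

```text
t: 41.98
tool_pos: [0.5105, -0.0313, 0.0765]
tool_rot: [3.127, -0.02, -0.118]
contact_force: [0.1, 0.4, -1.9]
opening: 0.0399
```

{"op": "step_arm", "data": {
  "moves": [
    [0.35,0,0,-0.0012,0],
    [0.35,0,0,0,0]
  ]
}}

```text
t: 42.22
tool_pos: [0.5108, -0.0314, 0.0756]
tool_rot: [3.127, -0.019, -0.117]
contact_force: [-0.4, -0.4, -2.5]
opening: 0.0398
```

{"op": "step_arm", "data": {
  "moves": [
    [0.35,-0.0004,0,-0.001,0],
    [0.35,0,0,0,0]
  ]
}}

```text
t: 42.48
tool_pos: [0.511, -0.0314, 0.0756]
tool_rot: [3.127, -0.019, -0.115]
contact_force: [-0.5, 0.2, -1.7]
opening: 0.0403
```

{"op": "step_arm", "data": {
  "moves": [
    [0.35,0,0,-0.001,0],
    [0.35,0,0,0,0]
  ]
}}

```text
t: 42.72
tool_pos: [0.5114, -0.0315, 0.0755]
tool_rot: [3.127, -0.019, -0.114]
contact_force: [-2.5, 0.8, 0.5]
opening: 0.04
```

Contact with the stack is felt, so I'll release.

{"op": "step_arm", "data": {
  "moves": [
    [0.5,0,0,0,0],
    [0.55,0,0,0,0],
    [0.65,0,0,0,0],
    [0.8,0,0,0,0],
    [0.8,0,0,0,0]
  ]
}}

```text
t: 43.35
tool_pos: [0.5117, -0.0317, 0.0752]
tool_rot: [3.126, -0.02, -0.113]
contact_force: [0.3, 0.9, -0.2]
opening: 0.0686
```

```bash
python3 slv.py w34
```

```text
43.35 [ 0.5117 -0.0317  0.0752] [ 3.1264 -0.0196 -0.1129] [ 0.3045  0.9369 -0.1685] 0.06858397245911901
[319.7019 309.1704] (67.43476867675781, 92.66221618652344) [ 0.5127 -0.0312] [0.001  0.0004]
[319.4967 311.8833] (46.480926513671875, 58.60786056518555) [ 0.5112 -0.0311] [-0.0005  0.0005]
[-0.0722 -0.0127 -0.9973]
post top px [317.8928 256.2362]
```

View pics/w34_raw.png

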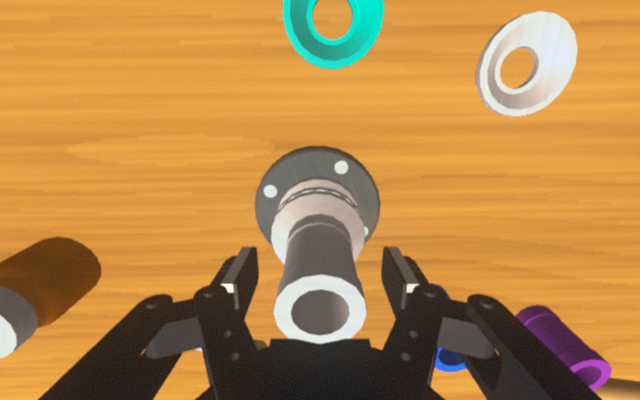

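{"op": "step_arm", "data": {
  "moves": [
    [1,0,0,0,0],
    [1,0,0,0.015,0],
    [1,0,0,0.025,0],
    [1,0,0,0.03,0],
    [1,0,0,0.03,0],
    [1,0,0,0.02,0],
    [1,-0.03,-0.02,0,0],
    [1,-0.03,-0.02,0,0],
    [1,-0.02,0,0,0],
    [1,0,0,0,0],
    [1,0,0,0,0]
  ]
}}

```text
t: 44.78
tool_pos: [0.4321, -0.0731, 0.2108]
tool_rot: [3.123, -0.019, -0.092]
contact_force: [-0.1, 1.0, -0.1]
opening: 0.0856
```

```bash
python3 look.py w35
python3 - <<'E'
from h import *
for n,(x0,y0,x1,y1) in [("side",(230,130,390,258)),("scene",(180,130,420,310))]:
    p=ctrl.get_image(n); cv2.imwrite(f"pics/s4_{n}.png",cv2.resize(p["color"][y0:y1,x0:x1,::-1],(750,600 if n=="side" else 562),interpolation=cv2.INTER_CUBIC))
E
```

```text
t 44.775 [ 0.4321 -0.0731  0.2108] [ 3.123  -0.0185 -0.0918] F [-0.0924  1.0083 -0.1388] op 0.08561895688638486
```

View pics/w35_raw.png

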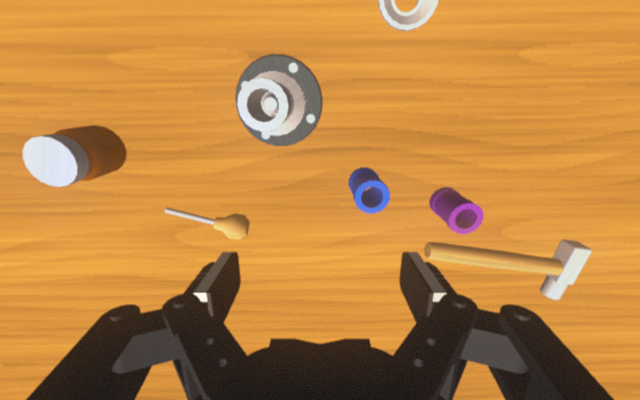

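View pics/s4_side.png

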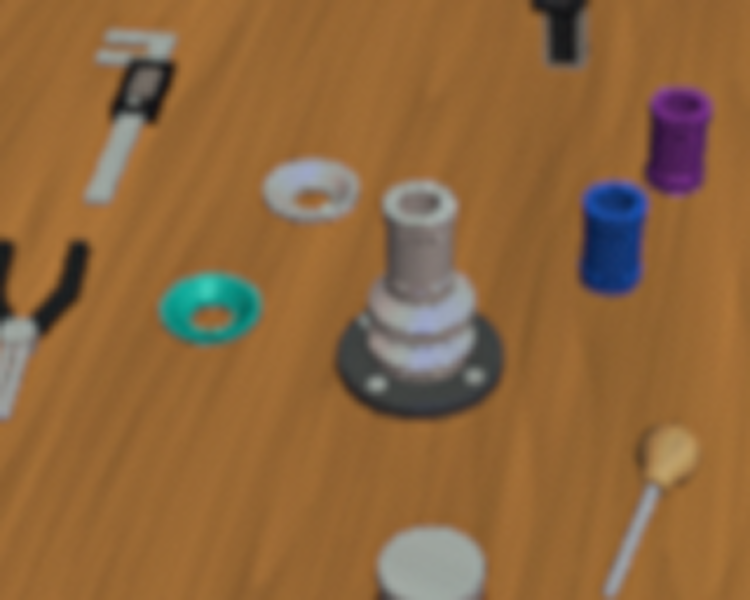

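View pics/s4_scene.png

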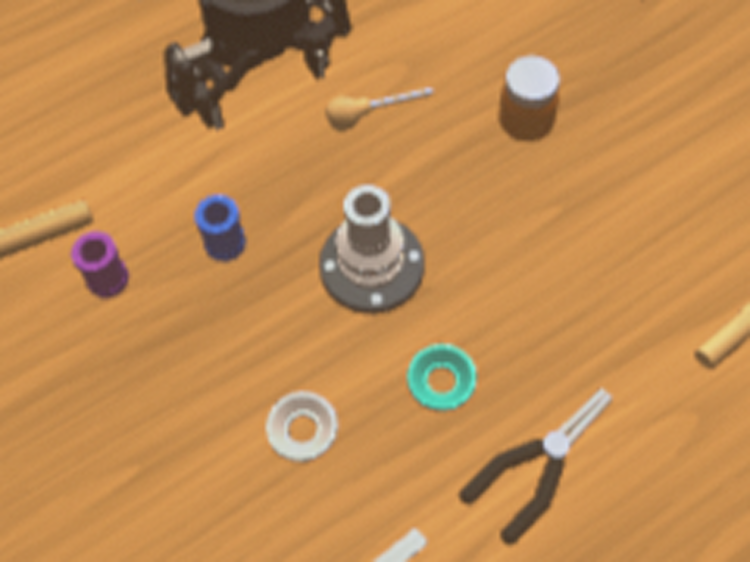

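The sleeve stands upright and concentric on the stack: side crop (420,240), wrist view (263,103). The spare washer, the look-alikes and the bystanders in view are where they were, so I'm handing in.

```bash
python3 -c "
from station import ctrl
print(ctrl.finish_job())"
```

```text
the job is handed in; nothing more can be done
None
```

The job is done and handed in at about 45 s: three washers are on the arbor (wide rim down, up, down) and the sleeve stands on the third.

- **Final pictures:** the side, scene and wrist views show an even three-washer stack with the sleeve upright and centred on it. The other things in view, including the blue, purple and turquoise look-alikes, had not visibly moved.
- **Heights:** the tool height at the lowering of each part matched that part's expected seat to about 1 mm. No contact-force reading passed a few newtons.
- **Which washer was left as the spare:** the two dish-up washers cannot be told apart. I used the one at about (0.616, 0.187) and left the one at about (0.61, -0.17) as the spare.
- **Off from plan:** the tool's tilt drifted to about 4° over the longer moves. The sleeve therefore came down about 1° off upright, but it settled squarely once released.

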